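Fill the small roll, then hold its hot crown over it in the tongs

ROBOT

A 7-joint arm with a two-finger parallel gripper is mounted at the origin on a cart in front of the work surface, level with it; the furniture and walls round the work are solid. World frame = base frame: x ahead of the robot, y to its left, z up, the work surface at z = 0. Lengths are in m, angles in degrees, forces in N, time in s.
With the tool pointing down it reaches from about 0.425 to 0.875 m from the base axis. Payload 4.7 kg.
Tool frame: the origin (TCP) lies at the very end of the fingers, on their centre line; the grasp point (between the pads) lies 19 mm behind it (env.grip_point_offset is the distance from the TCP to the grasp point, in m); z points along the fingers, y is the line along which they close (so a half turn about z gives the same grasp; the last joint's range is limited). The gripper opens to 87 mm and grips with 3 to 60 N. Pads are 19 mm wide; open, the fingers measure 117 mm over their backs; the gripper's body (75 mm by 190 mm) begins 51 mm behind the grasp point.
Start: joints at [-66.687, 18.392, -4.016, 83.108, 1.295, 78.541, -3.26], TCP at [0.249, 0.601, 0.223] pointing down, gripper open.
Joint ranges: [-163.93, 163.93], [-17.29, 119.83], [-79.2, 71.16], [3.27, 140.29], [-89.18, 269.18], [5.43, 117.66], [-154.24, 154.24]. Speed limits (degrees/s): [147.25, 147.25, 180, 180, 180, 180, 180].

INTERFACE

Orientations are given as [roll, pitch, yaw] about the fixed x, y, z axes, in that order (R = Rz(yaw) Ry(pitch) Rx(roll)).
In Python, from cell import env gives the robot as it stands.
- The arm moves only by the tool jog_arm, never from a script. Its argument "motion" is a list of rows, each an object of numbers: "x", "y", "z": the shift along the tool's x, y, z in cm; "ax", "ay", "az": the turn, a rotation vector about the tool's x, y, z in degrees. In form: [{"x": .., "y": .., "z": .., "ax": .., "ay": .., "az": ..}, ...]. A call has exactly 5 rows; each row shifts and turns the commanded pose from where the row before left it, along the tool's axes as they then stand; what a row does not reach is not made up. A row lasts 1/10 s, in which the tool goes at most 50 mm and 8.59 degrees, less where a joint would pass 70% of its speed; a pose out of reach is approached as far as the arm can. A call is refused whole if a number of a shift passes 5 or a number of a turn 8.59, either way. A call with a gripper value outside its range is refused whole. "claw" is the gripper command: -1 is shut, 1 is fully open, values between are in proportion, set as the call begins (left out, the last holds). The fingers move at their own pace and stop on an object; "squeeze" is the grip in N (left out, the last holds). Time passes only in rows, so rows that do not move let the fingers close, or fill a call up. It gives the time, the measured TCP pose, the force, the opening and the grip force at its end, in the units of the state.
- env.get_obs(): the state, without advancing time (a new reading comes with each control period).
- env.read_camera(name): name is "scene" or "top"; returns the picture (400x640x3 uint8, red, green, blue); there is no depth.
- env.camera_params(name): a dict with "fx", "fy", "cx", "cy" (pixels), "k1" (the pictures are not rectified: a ray, as slopes to the right and down, at radius r is drawn at 1 + k1 r^2 times it, then the intrinsics apply), "extrinsics" (4x4, takes a point from world to camera coordinates). Camera axes: x right, y up, looking along -z (the intrinsics and any distortion apply to the point x, -y, -z); pixel columns grow to the right and rows downward; lengths in m; the calibration is good to about 2 mm. A picture is of the moment at which its call begins. camera_params takes no time and is no camera call.
- env.sign_off(): hands the job in; it is judged then, once.
The state is a dict: "time_s": time; "qpos": joint angles; "joint_velocities": joint speeds; "effort": joint torques, N m; "tool_pos": TCP position; "tool_rot": TCP orientation; "force": force on the tool from outside, world axes, zero at the start; "wrist_torque": the same for the moment, N m; "grip_width": finger opening in m; "grasp_force": force on a finger pad.
Only numpy, scipy, OpenCV 4.12 (cv2) and the standard library are available. Lean on these libraries where they do the work, as an engineer would, in place of code of your own. Each camera call takes 0.05 s, during which the arm holds its last target. There are 200 camera calls.

TASK

Fill the small roll on the plate: lay the round of cheese from the board on its bottom half and the tomato slice on the cheese, each flat and centred. The crown of the roll on the board is hot from the oven, so take up the kitchen tongs, close their heads on its sides and lift it over the plate, touching it with nothing but the tongs. Finish while still holding it there in the tongs, dome up, centred a few centimetres clear above the filling so that I can season under it, and leave the pepper grinder, salt shaker and jam jar as they stand.

Things in the scene. Friction and masses are not known exactly. Their poses are not given: they have to be found in the camera images.
- board: rectangular wooden bread board, 190 (its x) x 300 (its y) x 16 mm thick, fixed, lying flat on the table; crown, cheese and tomato slice lie on it in a row along its y, 95 mm apart, in any order. Origin: centre of its underside; z up.
- plate: white side plate, 170 mm across, rim 16 mm high, flat inner floor 5 mm above its underside, 0.4 kg, loose. Origin: centre of its underside.
- roll_base: bottom half of a small bread roll, cut face up, 60 mm across, 17.5 mm high, about 40 g, loose on the floor of the plate. Origin: centre of its underside; z up.
- crown: hot top half of the roll: a domed bun half with seeds, cut face down on the board; straight upright sides 60 mm across up to 18 mm above its underside, then a dome to 36.5 mm; about 35 g. Origin: centre of its underside; z up through the dome.
- crown_mid (a point): point on the crown's axis 12 mm above its underside, the height at which its sides are best held.
- cheese: plain round of cheese, a disc 58 mm across and 16 mm thick, about 50 g. Origin: centre of its underside; z up.
- tomato: slice of tomato, a disc 52 mm across and 12 mm thick with a ring of seed pockets on its face, 30 g. Origin: centre of its underside; z up.
- tongs: steel kitchen tongs, 260 mm long, 130 g, lying on edge on the table: two flat arms side by side, sprung apart, pivoted at the tail 110 mm behind the origin, with cupped heads 30 mm high and 50 mm long whose hollows fit a 60 mm round. Origin: at table level midway between the black grip sleeves; x to the tips, y to the left arm, z up. The frame is fixed to the left arm.
- tongs_grip (a point): point 15 mm above the tongs' origin, where to take them from above across both arms (balance point within 10 mm). Rubber grip sleeves reach 42 mm ahead of it and behind it, 3 to 27 mm above the table; over their outer faces 61 mm open, 44 mm (and parallel) when shut on the crown. Held lightly at 55 mm the tongs can be carried with about 80 mm between the heads.
- tongs_jaw (a joint): angle of the right arm towards the left one: 0 fully open (as it lies), 0.156 when the heads are shut on the 60 mm crown, stop at 0.42 rad. A spring pushes the arms apart: 4 N at the sleeves at 0, 6 N at 0.16. Each mm of closing at the sleeves is 0.009 rad and closes the tips by 1.9 mm.
- tip_left (a point): middle of the hollow inner face of the left arm's head; when lying, 15 mm above the table (the head's half height), 97 mm ahead of the origin and 46 mm to the left. The thing to grip belongs midway between the two tip points.
- tip_right (a point): the same point of the right arm's head (92 mm from tip_left when open); it moves with the jaw.
- grinder: black-topped pepper grinder, 52 mm across, 175 mm tall, standing loose behind the plate; to be left alone. Origin: centre of its underside.
- salt_shaker: small glass salt shaker with grey top, 44 mm across, 90 mm tall, standing loose behind the plate; to be left alone. Origin: centre of its underside.
- jam_jar: jar of red jam with a pale lid, 65 mm across, 90 mm tall, standing loose beyond the tongs; to be left alone. Origin: centre of its underside.

How it is judged:
By the outcome, as a careful person would: the job done as asked, in the order asked, and still so for the second after the job is handed in, while the arm keeps its last pose, push and grip.
It also fails if it takes over 69 s, if anything falls off the work surface, if the arm or the gripper's body presses on something with over 40 N, if the wrist force passes 120 N, or if a joint passes its speed limit or range.

## Working session

There is one attempt and no reset: what is moved stays moved. The work goes in short steps, Python scripts to look and compute and a tool call to move; the robot and the scene stay as the last step left them, time stands still between calls to the robot, and variables do not carry over. Pictures are saved under pics/ and viewed, at most 10 in all, crops included, and the job is handed in when it is done.

Besides the shell and the picture viewer there is one more tool, called after "Request:" as name([rows], argument=value, ...), one row to a line, values as JSON. jog_arm: Moves the arm, as the interface text tells. Its arguments: {"type":"object","properties":{"motion":{"type":"array"},"claw":{"type":"number"},"squeeze":{"type":"number"}},"required":["motion"]}

```bash
mkdir -p pics; ls; python3 - <<'E'
from cell import env
import cv2
o=env.get_obs();print(o['time_s'],o['tool_pos'],o['tool_rot'],o['grip_width'])
for n in("scene","top"):
    p=env.camera_params(n);print(n,p)
    cv2.imwrite(f"pics/{n}0.png",env.read_camera(n)[...,::-1])
E
```

```text
pics
0.0 [0.24860041 0.5999954  0.22148209] [-1.79893530e+02  4.99865445e-03  1.57501381e+02] 0.08666657954018776
scene {'fx': 408.7101051871658, 'fy': 408.7101051871658, 'cx': 317.09478912215656, 'cy': 200.29987872084612, 'k1': -0.02130550248342717, 'extrinsics': array([[ 0.52773431, -0.84938058, -0.00700881, -0.30639667],
       [ 0.4394514 ,  0.26595862,  0.85799096, -0.297755  ],
       [-0.72689681, -0.45587129,  0.51361697, -0.79440857],
       [ 0.        ,  0.        ,  0.        ,  1.        ]])}
top {'fx': 475.73103988513355, 'fy': 475.73103988513355, 'cx': 322.93967549940913, 'cy': 193.34400117829395, 'k1': -0.03303922717471173, 'extrinsics': array([[-0.01048658, -0.9999335 , -0.00479903,  0.01178704],
       [ 0.99614079, -0.01086481,  0.08709469, -0.56464116],
       [-0.08714104, -0.00386719,  0.99618848, -1.25362707],
       [ 0.        ,  0.        ,  0.        ,  1.        ]])}
```

View pics/scene0.png

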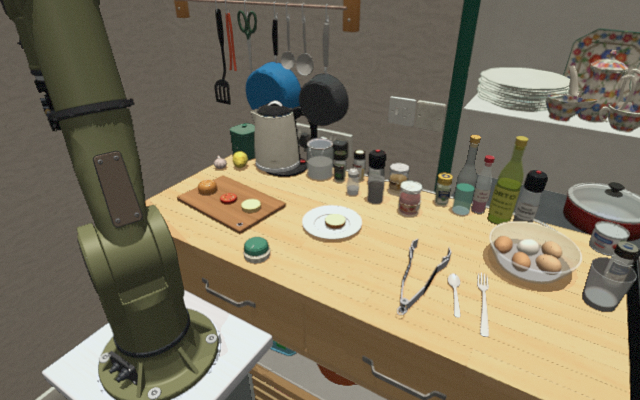

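View pics/top0.png

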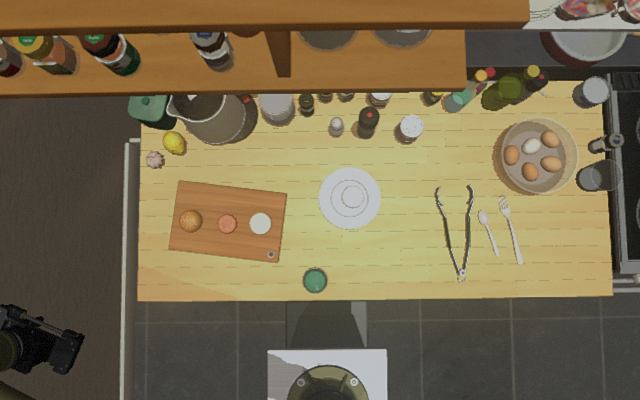

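The top view shows crown (191,221), tomato (227,224), cheese (260,223), plate (350,198) with base ≈(353,197), and tongs with pivot (461,275) and heads (437,190)/(470,188). The grinder (368,118), shaker (336,126) and jar (410,128) stand behind the plate.

```bash
cat > h.py <<'E'
from cell import env
import numpy as np, cv2
from scipy.spatial.transform import Rotation as R
def ray(n,uv,z):
    p=env.camera_params(n);E=p['extrinsics']
    d=np.array([(uv[0]-p['cx'])/p['fx'],(uv[1]-p['cy'])/p['fy']]);s=d.copy()
    for _ in range(10): s=d/(1+p['k1']*(s@s))
    D=E[:3,:3].T@np.array([s[0],-s[1],-1]);C=-E[:3,:3].T@E[:3,3]
    return C+D*(z-C[2])/D[2]
def proj(n,X):
    p=env.camera_params(n);E=p['extrinsics'];c=E[:3,:3]@np.array(X)+E[:3,3]
    s=np.array([c[0],-c[1]])/-c[2];s=s*(1+p['k1']*(s@s))
    return s*p['fx']+[p['cx'],p['cy']]
def blobs(n,img,mask,z,box,amin=30):
    x0,y0,x1,y1=box;m=np.zeros(mask.shape,np.uint8);m[y0:y1,x0:x1]=mask[y0:y1,x0:x1]
    N,l,s,c=cv2.connectedComponentsWithStats(m)
    for i in range(1,N):
        if s[i,4]>=amin:
            cs,_=cv2.findContours((l==i).astype(np.uint8),cv2.RETR_EXTERNAL,cv2.CHAIN_APPROX_NONE)
            P=np.array([ray(n,q,z)[:2] for q in cs[0][:,0].astype(float)]).astype(np.float32)
            P2=cv2.minAreaRect(P)
            print(n,'px',c[i].round(1),'area',s[i,4],'at',ray(n,c[i],z).round(4),'size mm',(np.array(P2[1])*1000).round(0))
E
python3 - <<'E'
from h import *
t=cv2.imread('pics/top0.png');s=cv2.imread('pics/scene0.png')
for n,im,bx,pl in(('top',t,(165,180,290,265),(310,160,390,235)),('scene',s,(175,170,290,232),(295,200,370,245))):
    H,S,V=cv2.split(cv2.cvtColor(im,cv2.COLOR_BGR2HSV))
    print('cheese');blobs(n,im,((S<110)&(V>150)).astype(np.uint8),.032,bx)
    print('tomato');blobs(n,im,(((H<8)|(H>172))&(S>130)&(V>120)).astype(np.uint8),.028,bx)
    print('plate rim');blobs(n,im,((S<60)&(V>140)).astype(np.uint8),.016,pl)
    print('base');blobs(n,im,((S>60)&(V>100)&(H<35)).astype(np.uint8),.0225,(325,212,348,230) if n=='scene' else (335,182,370,212))
a=cv2.resize(t[165:295,160:290],None,fx=3,fy=3,interpolation=cv2.INTER_CUBIC)
b=cv2.resize(t[165:295,310:390],None,fx=3,fy=3,interpolation=cv2.INTER_CUBIC)
c=cv2.resize(t[180:290,425:485],None,fx=390/110,fy=390/110,interpolation=cv2.INTER_CUBIC)
o=np.hstack([a,b,c[:, :160+10]]);print(o.shape);cv2.imwrite('pics/crop.png',o[:, :800])
E
```

```text
cheese
top px [169.4 203.5] area 494 at [0.5413 0.4175 0.032 ] size mm [ 35. 150.]
top px [240. 229.] area 2225 at [0.4712 0.2274 0.032 ] size mm [330. 224.]
top px [259.8 223. ] area 375 at [0.4868 0.1744 0.032 ] size mm [57. 56.]
tomato
plate rim
top px [349.2 197.8] area 3132 at [ 0.5527 -0.0651  0.016 ] size mm [168. 169.]
base
cheese
scene px [233.4 201. ] area 3324 at [0.4722 0.2281 0.032 ] size mm [364. 387.]
scene px [250.5 203.6] area 176 at [0.4875 0.1745 0.032 ] size mm [61. 58.]
tomato
scene px [228.1 198. ] area 64 at [0.4823 0.2592 0.028 ] size mm [42. 48.]
plate rim
scene px [331.4 221.3] area 1561 at [ 0.551  -0.0662  0.016 ] size mm [168. 169.]
base
(390, 800, 3)
```

View pics/crop.png

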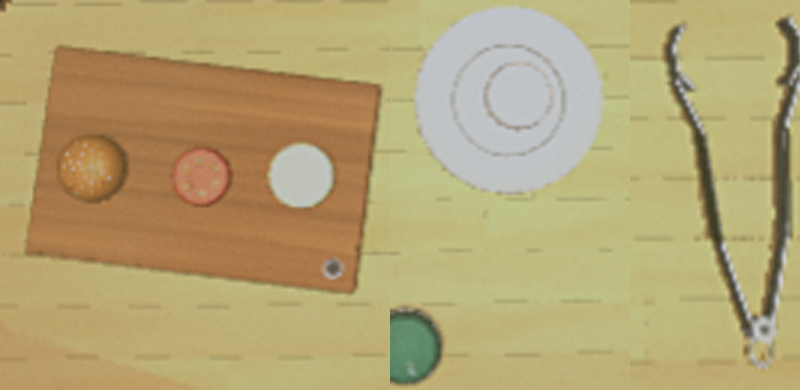

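The crop shows crown, tomato and cheese in a row on the board (about 7° tilted), the base slightly right of the plate's middle (crop 520,96), and the tongs' tail pivot (crop 762,329) with heads at the top. Next I measure the remaining items.

```bash
python3 - <<'E'
from h import *
t=cv2.imread('pics/top0.png');s=cv2.imread('pics/scene0.png')
for n,im,bx in(('top',t,(172,200,250,245)),('scene',s,(190,175,240,208))):
    L,A,B=cv2.split(cv2.cvtColor(im,cv2.COLOR_BGR2LAB))
    for th in(150,155,160): print('tom',th);blobs(n,im,(A>th).astype(np.uint8),.028,(212,205,245,245) if n=='top' else (215,185,242,210))
# crown & base circles in enlarged grey
def circ(box,z,rmm,k=6,p2=15):
    x0,y0,x1,y1=box;g=cv2.resize(t[y0:y1,x0:x1],None,fx=k,fy=k,interpolation=cv2.INTER_CUBIC)
    g=cv2.GaussianBlur(g[...,2] if z>.03 else cv2.cvtColor(g,cv2.COLOR_BGR2GRAY),(0,0),2)
    r=rmm*475.7/1.24*k
    c=cv2.HoughCircles(g,cv2.HOUGH_GRADIENT,1,10,param1=60,param2=p2,minRadius=int(r*.88),maxRadius=int(r*1.15))
    for q in ([] if c is None else c[0][:3]):
        uv=(q[:2]+.5)/k-.5+[x0,y0];print('circ',uv.round(2),(q[2]/r*rmm).round(4),ray('top',uv,z).round(4))
print('crown');circ((172,203,212,240),.034,.03)
print('tomato');circ((212,208,243,241),.028,.026)
print('cheese');circ((245,206,276,240),.032,.029)
print('base');circ((335,180,371,214),.0225,.03)
H,S,V=cv2.split(cv2.cvtColor(s,cv2.COLOR_BGR2HSV))
print(s[221,318:352].tolist())
# scene base: yellowish blob in plate
for th in(50,70): blobs('scene',s,((S>th)).astype(np.uint8),.0225,(320,211,350,230),20)
# tongs
H,S,V=cv2.split(cv2.cvtColor(t,cv2.COLOR_BGR2HSV))
m=((S<75)|(V<90)).astype(np.uint8)[180:290,428:480]
for r in m: print(''.join('#' if q else '.' for q in r))
E
```

```text
tom 150
top px [227.9 223.5] area 67 at [0.4864 0.2605 0.028 ] size mm [48. 48.]
tom 155
tom 160
tom 150
scene px [228.  197.5] area 133 at [0.4842 0.2614 0.028 ] size mm [54. 52.]
tom 155
scene px [228.  197.6] area 111 at [0.4838 0.261  0.028 ] size mm [55. 48.]
tom 160
scene px [228.1 197.5] area 85 at [0.4842 0.2609 0.028 ] size mm [49. 48.]
crown
tomato
circ [226.33 223.5 ] 0.023 [0.4864 0.2647 0.028 ]
cheese
circ [259.83 223.17] 0.0268 [0.4863 0.1744 0.032 ]
base
[[235, 238, 231], [235, 239, 231], [234, 237, 230], [235, 237, 230], [236, 240, 232], [235, 236, 230], [208, 210, 204], [126, 155, 159], [163, 205, 204], [196, 235, 229], [199, 239, 231], [198, 238, 231], [198, 238, 231], [199, 238, 230], [199, 238, 230], [199, 237, 230], [199, 238, 231], [198, 237, 230], [199, 238, 230], [199, 238, 231], [199, 238, 230], [198, 237, 230], [198, 237, 230], [200, 238, 231], [200, 239, 232], [195, 234, 228], [166, 207, 208], [167, 185, 192], [218, 221, 215], [233, 236, 229], [215, 219, 214], [207, 212, 208], [232, 236, 229], [233, 238, 231]]
scene px [334.6 225.3] area 79 at [ 0.5302 -0.0
[... 5238 characters left out ...]
...........
...............................#....#...............
...............................#....................
...............................#....................
...............................#....#...............
...............................##...#...............
................................#####...............
.................................###................
....................................................
....................................................
....................................................
....................................................
....................................................
....................................................
```

```bash
python3 - <<'E'
from h import *
t=cv2.imread('pics/top0.png');s=cv2.imread('pics/scene0.png')
d=s[...,2].astype(int)-s[...,0]
m=(d>20).astype(np.uint8)
for y in range(208,236): print(y,''.join('#' if q else '.' for q in m[y,300:366]))
print('base scene');blobs('scene',s,m,.0225,(318,212,352,232))
# base rim in top : dark ring around 353,197
g=cv2.cvtColor(t,cv2.COLOR_BGR2GRAY)
for (name,c,z) in (('base',(353,197),.0225),):
    P=[]
    for a in np.arange(0,360,10):
        rr=np.arange(8,15,.25);u=c[0]+rr*np.cos(np.radians(a));v=c[1]+rr*np.sin(np.radians(a))
        val=cv2.remap(g,u.astype(np.float32)[None],v.astype(np.float32)[None],cv2.INTER_LINEAR)[0]
        i=val.argmin();P.append([u[i],v[i]])
    (e,ax,_)=cv2.fitEllipse(np.array(P,np.float32));print(name,e,ax,ray('top',e,z))
# crown
H,S,V=cv2.split(cv2.cvtColor(t,cv2.COLOR_BGR2HSV))
for y in range(206,238): print(y,' '.join('%3d'%q for q in t[y,176:208,2]))
E
```

```text
208 ###############..................................#################
209 ############.......................................###############
210 ###########..........................................#############
211 #########..............................................###########
212 #######.................................................##########
213 ######...................................................#########
214 #####.........................#########...................########
215 #####.......................##############.................#######
216 ####.......................#################................######
217 ###.......................###################................#####
218 ###......................####################................#####
219 ###......................#####################................####
220 ###......................#####################................####
221 ###......................#####################................####
222 ###......................####################.................####
223 ###.......................#####
[... 4626 characters left out ...]
 170 171 170 168 171 170 170 169 170 168
233 167 167 167 165 166 166 165 168 164 167 168 166 167 168 168 169 167 168 172 171 168 168 172 168 173 170 170 171 170 170 169 169
234 167 168 167 167 166 167 168 167 166 167 167 167 169 167 168 167 168 167 166 166 168 167 168 169 170 170 168 170 170 172 169 172
235 171 170 170 171 170 170 168 167 170 168 169 168 169 167 169 167 166 168 167 167 168 167 167 166 166 169 170 167 168 170 170 169
236 171 171 171 169 169 170 169 173 170 171 171 169 171 170 171 172 169 170 168 171 168 170 167 169 169 167 169 168 169 168 171 168
237 165 166 167 167 170 168 168 170 169 170 170 170 171 169 169 173 170 171 170 170 170 169 171 171 170 172 170 170 170 170 170 170
```

```bash
python3 - <<'E'
from h import *
from scipy.optimize import least_squares
t=cv2.imread('pics/top0.png');g=cv2.cvtColor(t,cv2.COLOR_BGR2GRAY)
print('crown',ray('top',(190.3,220.8),.034))
def fit(c,r0,r1,z):
    P=[]
    for a in np.arange(0,360,6):
        rr=np.arange(r0,r1,.2);u=c[0]+rr*np.cos(np.radians(a));v=c[1]+rr*np.sin(np.radians(a))
        val=cv2.remap(g,u.astype(np.float32)[None],v.astype(np.float32)[None],cv2.INTER_LINEAR)[0]
        i=val.argmin();P.append(ray('top',(u[i],v[i]),z)[:2])
    P=np.array(P);x0=[*ray('top',c,z)[:2],.03]
    f=lambda p:(np.hypot(P[:,0]-p[0],P[:,1]-p[1])-p[2])*1e3
    q=least_squares(f,x0,loss='cauchy',f_scale=1).x;print(q.round(4),np.median(abs(f(q))).round(2))
fit((353.3,196.8),9.5,13.5,.0225);fit((190.3,220.8),9.5,13,.034);fit((227.5,223.7),7.5,12,.028);fit((259.8,223),9.5,13,.032)
print('base scene',[ray('scene',(334.8,220.9),z).round(4) for z in(.0225,.018,.014)])
# tongs axis points: pivot, and midpoints of the two arms, rows 180+..
for v,ul,ur,z in((194,437,471.5,.03),(225,445,467.5,.027),(235,447,468,.027),(250,451,467,.027)):
    a=ray('top',(ul,v),z);b=ray('top',(ur,v),z);print(v,a.round(4),b.round(4),((a+b)/2).round(4))
for z in(.03,.015): print('pivot',ray('top',(461.7,272),z).round(4),'end',ray('top',(461.9,283),z).round(4),'front',ray('top',(437.5,187),z).round(4),ray('top',(469,185),z).round(4))
E
```

```text
crown [0.49433829 0.35989731 0.034     ]
[ 0.5557 -0.0733  0.0291] 0.53
[0.4952 0.3607 0.0289] 0.53
[0.4865 0.2643 0.0256] 0.31
[0.4869 0.1751 0.0319] 0.43
base scene [array([ 0.5494, -0.0781,  0.0225]), array([ 0.5552, -0.0748,  0.018 ]), array([ 0.5605, -0.0719,  0.014 ])]
194 [ 0.5592 -0.2996  0.03  ] [ 0.5582 -0.3924  0.03  ] [ 0.5587 -0.346   0.03  ]
225 [ 0.4762 -0.3192  0.027 ] [ 0.4754 -0.3795  0.027 ] [ 0.4758 -0.3493  0.027 ]
235 [ 0.4495 -0.3237  0.027 ] [ 0.4488 -0.3799  0.027 ] [ 0.4492 -0.3518  0.027 ]
250 [ 0.4096 -0.3331  0.027 ] [ 0.4091 -0.3758  0.027 ] [ 0.4094 -0.3545  0.027 ]
pivot [ 0.3515 -0.3589  0.03  ] end [ 0.3228 -0.3585  0.03  ] front [ 0.578  -0.3016  0.03  ] [ 0.5825 -0.3866  0.03  ]
pivot [ 0.3503 -0.3632  0.015 ] end [ 0.3212 -0.3628  0.015 ] front [ 0.5795 -0.3051  0.015 ] [ 0.584  -0.3911  0.015 ]
```

```bash
cat >> h.py <<'E'
def plan(x,y,z,yaw,n):
    o=env.get_obs();p=np.array(o['tool_pos']);w=o['tool_rot'][2]
    d=(np.array([x,y,z])-p)*100/n;a=((yaw-w+180)%360-180)/n
    print('t',o['time_s'],p.round(4),np.round(o['tool_rot'],2),'grip',round(o['grip_width'],4),round(o['grasp_force'],1),'j7',np.round(o['qpos'][6],1))
    for i in range(n):
        s=R.from_euler('z',w+a*i,degrees=True).inv().apply(d)
        print(f'{{"x":{s[0]:.2f},"y":{-s[1]:.2f},"z":{-s[2]:.2f},"az":{-a:.2f}}}',end=',\n' if i%5==4 else ',')
E
python3 -c "
from h import *
plan(.487,.175,.08,120,15)"
```

```text
t 0.1 [0.2487 0.6    0.2216] [-179.9     0.    157.49] grip 0.087 0.0 j7 -3.3
{"x":-2.55,"y":-2.01,"z":0.94,"az":2.50},{"x":-2.64,"y":-1.90,"z":0.94,"az":2.50},{"x":-2.72,"y":-1.78,"z":0.94,"az":2.50},{"x":-2.79,"y":-1.66,"z":0.94,"az":2.50},{"x":-2.86,"y":-1.54,"z":0.94,"az":2.50},
{"x":-2.93,"y":-1.41,"z":0.94,"az":2.50},{"x":-2.99,"y":-1.28,"z":0.94,"az":2.50},{"x":-3.04,"y":-1.15,"z":0.94,"az":2.50},{"x":-3.09,"y":-1.02,"z":0.94,"az":2.50},{"x":-3.13,"y":-0.88,"z":0.94,"az":2.50},
{"x":-3.16,"y":-0.74,"z":0.94,"az":2.50},{"x":-3.19,"y":-0.60,"z":0.94,"az":2.50},{"x":-3.22,"y":-0.46,"z":0.94,"az":2.50},{"x":-3.23,"y":-0.32,"z":0.94,"az":2.50},{"x":-3.24,"y":-0.18,"z":0.94,"az":2.50},
```

Request:
jog_arm([
  {"x": -2.55,"y": -2.0,"z": 0.6,"az": 2.5},
  {"x": -2.65,"y": -1.9,"z": 0.6,"az": 2.5},
  {"x": -2.7,"y": -1.8,"z": 0.6,"az": 2.5},
  {"x": -2.8,"y": -1.65,"z": 0.6,"az": 2.5},
  {"x": -2.85,"y": -1.55,"z": 0.6,"az": 2.5},
], claw=1, squeeze=8)

```text
$.motion[0]: bad value
```

Request:
jog_arm([
  {"x": -2.95,"y": -1.4,"z": 0.9,"az": 2.5},
  {"x": -3.0,"y": -1.3,"z": 0.9,"az": 2.5},
  {"x": -3.05,"y": -1.15,"z": 0.9,"az": 2.5},
  {"x": -3.1,"y": -1.0,"z": 0.9,"az": 2.5},
  {"x": -3.1,"y": -0.9,"z": 0.9,"az": 2.5},
])

```text
$.motion[0]: bad value
```

Request:
jog_arm([
  {"x": -3.15,"y": -0.75,"z": 1.0,"az": 2.5},
  {"x": -3.2,"y": -0.6,"z": 1.0,"az": 2.5},
  {"x": -3.2,"y": -0.45,"z": 1.0,"az": 2.5},
  {"x": -3.2,"y": -0.3,"z": 1.0,"az": 2.5},
  {"x": -3.2,"y": -0.2,"z": 1.0,"az": 2.5},
])

```text
$.motion[0]: bad value
```

```bash
python3 -c "
from h import *
plan(.487,.175,.019,120,5)"
```

```text
t 0.1 [0.2487 0.6    0.2216] [-179.9     0.    157.49] grip 0.087 0.0 j7 -3.3
{"x":-7.66,"y":-6.03,"z":4.05,"az":7.50},{"x":-8.38,"y":-4.98,"z":4.05,"az":7.50},{"x":-8.96,"y":-3.84,"z":4.05,"az":7.50},{"x":-9.38,"y":-2.64,"z":4.05,"az":7.50},{"x":-9.65,"y":-1.39,"z":4.05,"az":7.50},
```

Request:
jog_arm([
  {"x": -2.55,"y": -2.0,"z": 0.6,"ax": 0,"ay": 0,"az": 2.5},
  {"x": -2.65,"y": -1.9,"z": 0.6,"ax": 0,"ay": 0,"az": 2.5},
  {"x": -2.7,"y": -1.8,"z": 0.6,"ax": 0,"ay": 0,"az": 2.5},
  {"x": -2.8,"y": -1.65,"z": 0.6,"ax": 0,"ay": 0,"az": 2.5},
  {"x": -2.85,"y": -1.55,"z": 0.6,"ax": 0,"ay": 0,"az": 2.5},
], claw=1, squeeze=8)

```text
time_s: 0.6
tool_pos: [0.3284, 0.4572, 0.1919]
tool_rot: [-180.0, 0.0, 144.9]
force: [0.6, 0.2, 0.2]
grip_width: 0.0871
grasp_force: 0.0
```

Request:
jog_arm([
  {"x": -2.95,"y": -1.4,"z": 0.9,"ax": 0,"ay": 0,"az": 2.5},
  {"x": -3.0,"y": -1.3,"z": 0.9,"ax": 0,"ay": 0,"az": 2.5},
  {"x": -3.05,"y": -1.15,"z": 0.9,"ax": 0,"ay": 0,"az": 2.5},
  {"x": -3.1,"y": -1.0,"z": 0.9,"ax": 0,"ay": 0,"az": 2.5},
  {"x": -3.1,"y": -0.9,"z": 0.9,"ax": 0,"ay": 0,"az": 2.5},
])

```text
time_s: 1.1
tool_pos: [0.408, 0.3153, 0.1469]
tool_rot: [-180.0, 0.0, 132.4]
force: [-0.1, -0.0, 0.6]
grip_width: 0.0872
grasp_force: 0.0
```

Request:
jog_arm([
  {"x": -3.15,"y": -0.75,"z": 1.0,"ax": 0,"ay": 0,"az": 2.5},
  {"x": -3.2,"y": -0.6,"z": 1.0,"ax": 0,"ay": 0,"az": 2.5},
  {"x": -3.2,"y": -0.45,"z": 1.0,"ax": 0,"ay": 0,"az": 2.5},
  {"x": -3.2,"y": -0.3,"z": 1.0,"ax": 0,"ay": 0,"az": 2.5},
  {"x": -3.2,"y": -0.2,"z": 1.0,"ax": 0,"ay": 0,"az": 2.5},
])

```text
time_s: 1.6
tool_pos: [0.4869, 0.1747, 0.0969]
tool_rot: [-180.0, -0.0, 119.9]
force: [-0.2, -0.2, -0.1]
grip_width: 0.0869
grasp_force: 0.0
```

```bash
sed -i 's/"az":{-a:.2f}/"ax":0,"ay":0,"az":{-a:.2f}/' h.py; python3 -c "
from h import *
plan(.487,.175,.019,120,5)"
```

```text
t 1.6 [0.4869 0.1747 0.0969] [-1.7998e+02 -1.0000e-02  1.1990e+02] grip 0.0869 0.0 j7 9.7
{"x":0.01,"y":0.00,"z":1.56,"ax":0,"ay":0,"az":-0.02},{"x":0.01,"y":0.00,"z":1.56,"ax":0,"ay":0,"az":-0.02},{"x":0.01,"y":0.00,"z":1.56,"ax":0,"ay":0,"az":-0.02},{"x":0.01,"y":0.00,"z":1.56,"ax":0,"ay":0,"az":-0.02},{"x":0.01,"y":0.00,"z":1.56,"ax":0,"ay":0,"az":-0.02},
```

Request:
jog_arm([
  {"x": 0,"y": 0,"z": 1.9,"ax": 0,"ay": 0,"az": 0},
  {"x": 0,"y": 0,"z": 1.9,"ax": 0,"ay": 0,"az": 0},
  {"x": 0,"y": 0,"z": 1.9,"ax": 0,"ay": 0,"az": 0},
  {"x": 0,"y": 0,"z": 1.5,"ax": 0,"ay": 0,"az": 0},
  {"x": 0,"y": 0,"z": 0.6,"ax": 0,"ay": 0,"az": 0},
])

```text
time_s: 2.1
tool_pos: [0.4853, 0.1753, 0.0177]
tool_rot: [-179.8, -0.0, 120.0]
force: [-0.9, -0.2, 0.3]
grip_width: 0.0871
grasp_force: 0.0
```

Request:
jog_arm([
  {"x": 0,"y": 0,"z": 0,"ax": 0,"ay": 0,"az": 0},
  {"x": 0,"y": 0,"z": 0,"ax": 0,"ay": 0,"az": 0},
  {"x": 0,"y": 0,"z": 0,"ax": 0,"ay": 0,"az": 0},
  {"x": 0,"y": 0,"z": 0,"ax": 0,"ay": 0,"az": 0},
  {"x": 0,"y": 0,"z": 0,"ax": 0,"ay": 0,"az": 0},
], claw=-1)

```text
time_s: 2.6
tool_pos: [0.4872, 0.1762, 0.0202]
tool_rot: [179.9, -0.0, 120.0]
force: [-0.1, -0.2, 0.4]
grip_width: 0.0575
grasp_force: 8.0
```

Request:
jog_arm([
  {"x": 0,"y": 0,"z": 0,"ax": 0,"ay": 0,"az": 0},
  {"x": 0,"y": 0,"z": -1,"ax": 0,"ay": 0,"az": 0},
  {"x": 0,"y": 0,"z": -1.5,"ax": 0,"ay": 0,"az": 0},
  {"x": 0,"y": 0,"z": -1.5,"ax": 0,"ay": 0,"az": 0},
  {"x": 0,"y": 0,"z": -2,"ax": 0,"ay": 0,"az": 0},
])

```text
time_s: 3.1
tool_pos: [0.4861, 0.1756, 0.0801]
tool_rot: [-179.9, -0.0, 120.0]
force: [0.2, 0.5, -0.5]
grip_width: 0.0577
grasp_force: 8.0
```

```bash
python3 -c "
from h import *
plan(.5557,-.0735,.079,120,10)
t=env.read_camera('top')[...,::-1];s=env.read_camera('scene')[...,::-1]
cv2.imwrite('pics/c1.png',np.hstack([cv2.resize(t[150:300,150:310],None,fx=2.5,fy=2.5),cv2.resize(s[150:270,170:320],None,fx=2.5,fy=2.5,dst=None)[:375] if 0 else cv2.resize(s[130:280,170:320],None,fx=2.5,fy=2.5)]))"
```

```text
t 3.1 [0.4861 0.1756 0.0801] [-179.93   -0.    119.99] grip 0.0577 8.0 j7 10.0
{"x":-2.51,"y":-0.64,"z":0.01,"ax":0,"ay":0,"az":-0.00},{"x":-2.51,"y":-0.64,"z":0.01,"ax":0,"ay":0,"az":-0.00},{"x":-2.51,"y":-0.64,"z":0.01,"ax":0,"ay":0,"az":-0.00},{"x":-2.51,"y":-0.64,"z":0.01,"ax":0,"ay":0,"az":-0.00},{"x":-2.51,"y":-0.64,"z":0.01,"ax":0,"ay":0,"az":-0.00},
{"x":-2.51,"y":-0.64,"z":0.01,"ax":0,"ay":0,"az":-0.00},{"x":-2.51,"y":-0.64,"z":0.01,"ax":0,"ay":0,"az":-0.00},{"x":-2.51,"y":-0.64,"z":0.01,"ax":0,"ay":0,"az":-0.00},{"x":-2.51,"y":-0.64,"z":0.01,"ax":0,"ay":0,"az":-0.00},{"x":-2.51,"y":-0.64,"z":0.01,"ax":0,"ay":0,"az":-0.00},
```

View pics/c1.png

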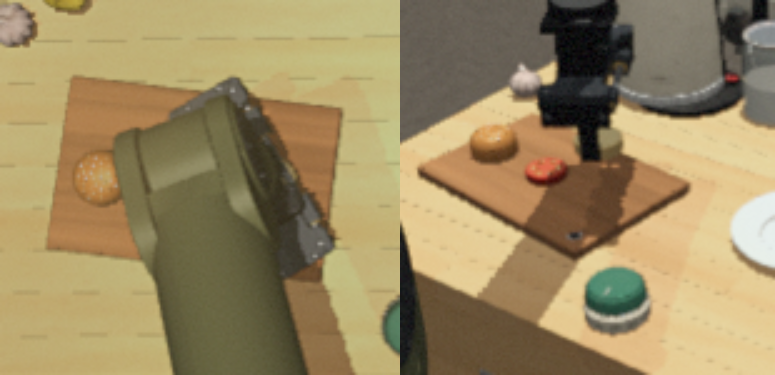

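```bash
cat >> h.py <<'E'
import json,os
def led(rows=None):
    """commanded pose ledger [x,y,z,yaw] (m, deg)"""
    s=json.load(open('led.json')) if os.path.exists('led.json') else [.249,.601,.223,157.5]
    for x,y,z,a,k in rows or []:
        for _ in range(k):
            d=R.from_euler('z',s[3],degrees=True).apply([x,-y,-z])/100
            s=[s[0]+d[0],s[1]+d[1],s[2]+d[2],s[3]-a]
    json.dump(s,open('led.json','w'));print('cmd',np.round(s,4));return s
def go(x,y,z,yaw,n,s=None):
    s=s or led();d=(np.array([x,y,z])-s[:3])*100/n;a=((yaw-s[3]+180)%360-180)/n
    for i in range(n):
        q=R.from_euler('z',s[3]+a*i,degrees=True).inv().apply(d)
        print(f'x {q[0]:.2f} y {-q[1]:.2f} z {-q[2]:.2f} az {-a:.2f}',end='\n' if abs(a)>.01 or i==n-1 else '\r')
E
python3 - <<'E'
from h import *
led([(-2.55,-2,.6,2.5,1),(-2.65,-1.9,.6,2.5,1),(-2.7,-1.8,.6,2.5,1),(-2.8,-1.65,.6,2.5,1),(-2.85,-1.55,.6,2.5,1),
(-2.95,-1.4,.9,2.5,1),(-3,-1.3,.9,2.5,1),(-3.05,-1.15,.9,2.5,1),(-3.1,-1,.9,2.5,1),(-3.1,-.9,.9,2.5,1),
(-3.15,-.75,1,2.5,1),(-3.2,-.6,1,2.5,1),(-3.2,-.45,1,2.5,1),(-3.2,-.3,1,2.5,1),(-3.2,-.2,1,2.5,1),(0,0,1.8,0,1),(0,0,6.0,0,1),(0,0,-6,0,1)])
go(.5557,-.0735,.079,120,10)
for n,uv,z in(('grinder',(368,113),.175),('salt',(336,124),.09),('jar',(411,126),.09)):print(n,ray('top',uv,z).round(3))
E
```

```text
cmd [4.869e-01 1.765e-01 8.000e-02 1.200e+02]
cmd [4.869e-01 1.765e-01 8.000e-02 1.200e+02]
x -2.51 y -0.65 z 0.01 az -0.00x -2.51 y -0.65 z 0.01 az -0.00x -2.51 y -0.65 z 0.01 az -0.00x -2.51 y -0.65 z 0.01 az -0.00x -2.51 y -0.65 z 0.01 az -0.00x -2.51 y -0.65 z 0.01 az -0.00x -2.51 y -0.65 z 0.01 az -0.00x -2.51 y -0.65 z 0.01 az -0.00x -2.51 y -0.65 z 0.01 az -0.00x -2.51 y -0.65 z 0.01 az -0.00
grinder [ 0.745 -0.105  0.175]
salt [ 0.738 -0.03   0.09 ]
jar [ 0.731 -0.224  0.09 ]
```

Request:
jog_arm([
  {"x": -2,"y": -0.5,"z": 0,"ax": 0,"ay": 0,"az": 0},
  {"x": -2.5,"y": -0.65,"z": 0,"ax": 0,"ay": 0,"az": 0},
  {"x": -3,"y": -0.8,"z": 0,"ax": 0,"ay": 0,"az": 0},
  {"x": -3,"y": -0.8,"z": 0,"ax": 0,"ay": 0,"az": 0},
  {"x": -3,"y": -0.8,"z": 0,"ax": 0,"ay": 0,"az": 0},
])

```text
time_s: 3.7
tool_pos: [0.5232, 0.0402, 0.079]
tool_rot: [-180.0, -0.0, 120.0]
force: [0.2, -0.6, -1.4]
grip_width: 0.0577
grasp_force: 8.0
```

Request:
jog_arm([
  {"x": -3,"y": -0.8,"z": 0,"ax": 0,"ay": 0,"az": 0},
  {"x": -3,"y": -0.8,"z": 0,"ax": 0,"ay": 0,"az": 0},
  {"x": -2.5,"y": -0.65,"z": 0,"ax": 0,"ay": 0,"az": 0},
  {"x": -2,"y": -0.5,"z": 0,"ax": 0,"ay": 0,"az": 0},
  {"x": -1,"y": -0.25,"z": 0,"ax": 0,"ay": 0,"az": 0},
])

```text
time_s: 4.2
tool_pos: [0.5547, -0.0758, 0.079]
tool_rot: [-179.9, 0.0, 119.8]
force: [0.3, -1.1, -0.3]
grip_width: 0.0578
grasp_force: 8.0
```

Request:
jog_arm([
  {"x": 0,"y": 0,"z": 1.3,"ax": 0,"ay": 0,"az": 0},
  {"x": 0,"y": 0,"z": 1.3,"ax": 0,"ay": 0,"az": 0},
  {"x": 0,"y": 0,"z": 1.3,"ax": 0,"ay": 0,"az": 0},
  {"x": 0,"y": 0,"z": 0.9,"ax": 0,"ay": 0,"az": 0},
  {"x": 0,"y": 0,"z": 0.4,"ax": 0,"ay": 0,"az": 0},
])

```text
time_s: 4.7
tool_pos: [0.5535, -0.0722, 0.0261]
tool_rot: [-179.8, -0.1, 120.1]
force: [-5.7, 1.1, 12.7]
grip_width: 0.0577
grasp_force: 8.0
```

Request:
jog_arm([
  {"x": 0,"y": 0,"z": 0.1,"ax": 0,"ay": 0,"az": 0},
  {"x": 0,"y": 0,"z": 0,"ax": 0,"ay": 0,"az": 0},
  {"x": 0,"y": 0,"z": 0,"ax": 0,"ay": 0,"az": 0},
  {"x": 0,"y": 0,"z": 0,"ax": 0,"ay": 0,"az": 0},
  {"x": 0,"y": 0,"z": 0,"ax": 0,"ay": 0,"az": 0},
])

```text
time_s: 5.2
tool_pos: [0.5552, -0.0733, 0.0267]
tool_rot: [180.0, 0.0, 120.0]
force: [-0.3, 0.9, -0.3]
grip_width: 0.0579
grasp_force: 8.0
```

```bash
python3 - <<'E'
from h import *
led([(-25,-6.55,5.3,0,1)])
o=env.get_obs();print(o['tool_pos'],o['force'])
s=env.read_camera('scene')[...,::-1];cv2.imwrite('pics/c2.png',cv2.resize(s[160:260,270:400],None,fx=4,fy=4,interpolation=cv2.INTER_CUBIC))
E
```

```text
cmd [ 5.552e-01 -7.280e-02  2.700e-02  1.200e+02]
[ 0.5551779  -0.07330302  0.02668217] [-0.33034952  0.93321489 -0.29137947]
```

View pics/c2.png

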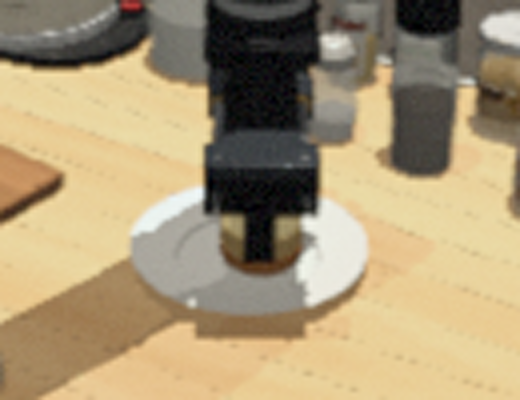

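The cheese sits aligned over the base (crop ~260,240). Release, rise, and go back for the tomato.

Request:
jog_arm([
  {"x": 0,"y": 0,"z": 0.05,"ax": 0,"ay": 0,"az": 0},
  {"x": 0,"y": 0,"z": 0,"ax": 0,"ay": 0,"az": 0},
  {"x": 0,"y": 0,"z": 0,"ax": 0,"ay": 0,"az": 0},
  {"x": 0,"y": 0,"z": 0,"ax": 0,"ay": 0,"az": 0},
  {"x": 0,"y": 0,"z": 0,"ax": 0,"ay": 0,"az": 0},
], claw=0.8)

```text
time_s: 5.75
tool_pos: [0.555, -0.0733, 0.0261]
tool_rot: [180.0, 0.0, 120.0]
force: [0.8, 0.4, 0.1]
grip_width: 0.0776
grasp_force: 0.0
```

Request:
jog_arm([
  {"x": 0,"y": 0,"z": -0.5,"ax": 0,"ay": 0,"az": 0},
  {"x": 0,"y": 0,"z": -1,"ax": 0,"ay": 0,"az": 0},
  {"x": 0,"y": 0,"z": -1.5,"ax": 0,"ay": 0,"az": 0},
  {"x": 0,"y": 0,"z": -1.5,"ax": 0,"ay": 0,"az": 0},
  {"x": 0,"y": 0,"z": -1.5,"ax": 0,"ay": 0,"az": 0},
])

```text
time_s: 6.25
tool_pos: [0.5555, -0.0734, 0.0881]
tool_rot: [179.9, 0.0, 120.0]
force: [-0.2, -0.3, 0.6]
grip_width: 0.0785
grasp_force: 0.0
```

```bash
python3 - <<'E'
from h import *
led([(0,0,-5.95,0,1)])
go(.486,.263,.0865,120,15)
E
```

```text
cmd [ 5.552e-01 -7.280e-02  8.650e-02  1.200e+02]
cmd [ 5.552e-01 -7.280e-02  8.650e-02  1.200e+02]
x 2.17 y 0.72 z -0.00 az -0.00x 2.17 y 0.72 z -0.00 az -0.00x 2.17 y 0.72 z -0.00 az -0.00x 2.17 y 0.72 z -0.00 az -0.00x 2.17 y 0.72 z -0.00 az -0.00x 2.17 y 0.72 z -0.00 az -0.00x 2.17 y 0.72 z -0.00 az -0.00x 2.17 y 0.72 z -0.00 az -0.00x 2.17 y 0.72 z -0.00 az -0.00x 2.17 y 0.72 z -0.00 az -0.00x 2.17 y 0.72 z -0.00 az -0.00x 2.17 y 0.72 z -0.00 az -0.00x 2.17 y 0.72 z -0.00 az -0.00x 2.17 y 0.72 z -0.00 az -0.00x 2.17 y 0.72 z -0.00 az -0.00
```

Request:
jog_arm([
  {"x": 2.5,"y": 0.83,"z": 0,"ax": 0,"ay": 0,"az": 0},
  {"x": 3,"y": 1,"z": 0,"ax": 0,"ay": 0,"az": 0},
  {"x": 3.5,"y": 1.16,"z": 0,"ax": 0,"ay": 0,"az": 0},
  {"x": 3.5,"y": 1.16,"z": 0,"ax": 0,"ay": 0,"az": 0},
  {"x": 3.75,"y": 1.25,"z": 0,"ax": 0,"ay": 0,"az": 0},
])

```text
time_s: 6.75
tool_pos: [0.5207, 0.0955, 0.0876]
tool_rot: [179.9, 0.0, 119.9]
force: [-0.1, 0.7, -0.3]
grip_width: 0.078
grasp_force: 0.0
```

Request:
jog_arm([
  {"x": 3.75,"y": 1.25,"z": 0,"ax": 0,"ay": 0,"az": 0},
  {"x": 3.5,"y": 1.16,"z": 0,"ax": 0,"ay": 0,"az": 0},
  {"x": 3.5,"y": 1.16,"z": 0,"ax": 0,"ay": 0,"az": 0},
  {"x": 3,"y": 1,"z": 0,"ax": 0,"ay": 0,"az": 0},
  {"x": 2.5,"y": 0.83,"z": 0,"ax": 0,"ay": 0,"az": 0},
])

```text
time_s: 7.25
tool_pos: [0.4857, 0.2646, 0.0875]
tool_rot: [179.9, -0.0, 120.1]
force: [1.4, 0.5, -0.2]
grip_width: 0.0784
grasp_force: 0.0
```

```bash
python3 - <<'E'
from h import *
led([(32.5,10.8,0,0,1)]);o=env.get_obs();print(o['time_s'],o['tool_pos'])
t=env.read_camera('top')[...,::-1];s=env.read_camera('scene')[...,::-1]
cv2.imwrite('pics/c3.png',np.hstack([cv2.resize(t[160:235,310:390],None,fx=5,fy=5,interpolation=cv2.INTER_CUBIC),cv2.resize(s[185:260,295:375],None,fx=5,fy=5,interpolation=cv2.INTER_CUBIC)]))
cv2.imwrite('t3.png',t);cv2.imwrite('s3.png',s)
E
```

```text
cmd [4.862e-01 2.627e-01 8.650e-02 1.200e+02]
7.25 [0.48571427 0.26463337 0.08754965]
```

View pics/c3.png

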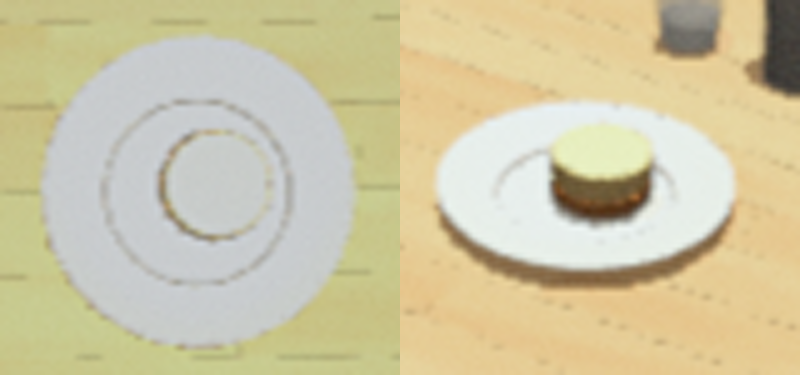

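```bash
python3 - <<'E'
from h import *
s=cv2.imread('s3.png').astype(int)
m=((s[...,2]-s[...,0]>20)&(s[...,2]>195)).astype(np.uint8)
blobs('scene',s,m,.0385,(318,205,352,232))
t=cv2.imread('t3.png')
print('top eye',ray('top',(310+218/5-.4,160+184/5-.4),.0385))
E
```

```text
scene px [345.  205.9] area 39 at [ 0.6116 -0.0763  0.0385] size mm [22. 52.]
scene px [335.  214.8] area 175 at [ 0.5553 -0.075   0.0385] size mm [51. 56.]
top eye [ 0.55450129 -0.07458475  0.0385    ]
```

Request:
jog_arm([
  {"x": 0,"y": 0,"z": 1.8,"ax": 0,"ay": 0,"az": 0},
  {"x": 0,"y": 0,"z": 1.8,"ax": 0,"ay": 0,"az": 0},
  {"x": 0,"y": 0,"z": 1.6,"ax": 0,"ay": 0,"az": 0},
  {"x": 0,"y": 0,"z": 1.1,"ax": 0,"ay": 0,"az": 0},
  {"x": 0,"y": 0,"z": 0.5,"ax": 0,"ay": 0,"az": 0},
], squeeze=6)

```text
time_s: 7.85
tool_pos: [0.486, 0.2613, 0.0177]
tool_rot: [-180.0, 0.0, 120.0]
force: [0.6, 0.4, -0.1]
grip_width: 0.0784
grasp_force: 0.0
```

Request:
jog_arm([
  {"x": 0,"y": 0,"z": 0,"ax": 0,"ay": 0,"az": 0},
  {"x": 0,"y": 0,"z": 0,"ax": 0,"ay": 0,"az": 0},
  {"x": 0,"y": 0,"z": 0,"ax": 0,"ay": 0,"az": 0},
  {"x": 0,"y": 0,"z": 0,"ax": 0,"ay": 0,"az": 0},
  {"x": 0,"y": 0,"z": 0,"ax": 0,"ay": 0,"az": 0},
], claw=-1)

```text
time_s: 8.35
tool_pos: [0.4866, 0.2625, 0.0188]
tool_rot: [179.9, -0.0, 120.0]
force: [0.4, -0.9, 2.7]
grip_width: 0.0517
grasp_force: 6.0
```

Request:
jog_arm([
  {"x": 0,"y": 0,"z": 0,"ax": 0,"ay": 0,"az": 0},
  {"x": 0,"y": 0,"z": -0.8,"ax": 0,"ay": 0,"az": 0},
  {"x": 0,"y": 0,"z": -1.6,"ax": 0,"ay": 0,"az": 0},
  {"x": 0,"y": 0,"z": -2,"ax": 0,"ay": 0,"az": 0},
  {"x": 0,"y": 0,"z": -2,"ax": 0,"ay": 0,"az": 0},
])

```text
time_s: 8.85
tool_pos: [0.4857, 0.2619, 0.0828]
tool_rot: [-180.0, 0.0, 120.0]
force: [1.0, 0.7, -0.3]
grip_width: 0.0516
grasp_force: 6.0
```

Request:
jog_arm([
  {"x": -2,"y": -0.67,"z": 0,"ax": 0,"ay": 0,"az": 0},
  {"x": -2.5,"y": -0.83,"z": 0,"ax": 0,"ay": 0,"az": 0},
  {"x": -3,"y": -1,"z": 0,"ax": 0,"ay": 0,"az": 0},
  {"x": -3.5,"y": -1.17,"z": 0,"ax": 0,"ay": 0,"az": 0},
  {"x": -3.5,"y": -1.17,"z": 0,"ax": 0,"ay": 0,"az": 0},
])

```text
time_s: 9.35
tool_pos: [0.5166, 0.1113, 0.0825]
tool_rot: [180.0, -0.0, 120.0]
force: [0.3, -0.1, -0.3]
grip_width: 0.0515
grasp_force: 6.0
```

Request:
jog_arm([
  {"x": -3.5,"y": -1.17,"z": 0,"ax": 0,"ay": 0,"az": 0},
  {"x": -3.5,"y": -1.17,"z": 0,"ax": 0,"ay": 0,"az": 0},
  {"x": -3.5,"y": -1.17,"z": 0,"ax": 0,"ay": 0,"az": 0},
  {"x": -3.5,"y": -1.17,"z": 0,"ax": 0,"ay": 0,"az": 0},
  {"x": -2.5,"y": -0.83,"z": 0,"ax": 0,"ay": 0,"az": 0},
])

```text
time_s: 9.85
tool_pos: [0.5513, -0.0611, 0.0826]
tool_rot: [-180.0, 0.0, 119.9]
force: [1.0, 0.9, 0.5]
grip_width: 0.0516
grasp_force: 6.0
```

Request:
jog_arm([
  {"x": -1.6,"y": -0.54,"z": 0.5,"ax": 0,"ay": 0,"az": 0},
  {"x": 0,"y": 0,"z": 1.4,"ax": 0,"ay": 0,"az": 0},
  {"x": 0,"y": 0,"z": 1.2,"ax": 0,"ay": 0,"az": 0},
  {"x": 0,"y": 0,"z": 0.7,"ax": 0,"ay": 0,"az": 0},
  {"x": 0,"y": 0,"z": 0.3,"ax": 0,"ay": 0,"az": 0},
])

```text
time_s: 10.35
tool_pos: [0.5534, -0.0727, 0.0402]
tool_rot: [-179.9, -0.2, 120.1]
force: [-4.2, 0.4, 8.3]
grip_width: 0.052
grasp_force: 6.0
```

Request:
jog_arm([
  {"x": 0,"y": 0,"z": 0.05,"ax": 0,"ay": 0,"az": 0},
  {"x": 0,"y": 0,"z": 0,"ax": 0,"ay": 0,"az": 0},
  {"x": 0,"y": 0,"z": 0,"ax": 0,"ay": 0,"az": 0},
  {"x": 0,"y": 0,"z": 0,"ax": 0,"ay": 0,"az": 0},
  {"x": 0,"y": 0,"z": 0,"ax": 0,"ay": 0,"az": 0},
])

```text
time_s: 10.85
tool_pos: [0.5548, -0.0745, 0.0406]
tool_rot: [180.0, 0.0, 120.0]
force: [-0.0, 0.7, 0.0]
grip_width: 0.0515
grasp_force: 6.0
```

```bash
python3 - <<'E'
from h import *
led([(0,0,.4,0,1),(-32.6,-10.89,4.15,0,1)])
E
```

```text
cmd [ 5.549e-01 -7.410e-02  4.100e-02  1.200e+02]
```

Request:
jog_arm([
  {"x": 0,"y": 0,"z": 0,"ax": 0,"ay": 0,"az": 0},
  {"x": 0,"y": 0,"z": 0,"ax": 0,"ay": 0,"az": 0},
  {"x": 0,"y": 0,"z": 0,"ax": 0,"ay": 0,"az": 0},
  {"x": 0,"y": 0,"z": 0,"ax": 0,"ay": 0,"az": 0},
  {"x": 0,"y": 0,"z": 0,"ax": 0,"ay": 0,"az": 0},
], claw=1)

```text
time_s: 11.35
tool_pos: [0.5547, -0.0746, 0.0406]
tool_rot: [180.0, 0.0, 120.0]
force: [-0.4, 0.3, -0.2]
grip_width: 0.0824
grasp_force: 0.0
```

Request:
jog_arm([
  {"x": 0,"y": 0,"z": -0.5,"ax": 0,"ay": 0,"az": 0},
  {"x": 0,"y": 0,"z": -1,"ax": 0,"ay": 0,"az": 0},
  {"x": 0,"y": 0,"z": -1.5,"ax": 0,"ay": 0,"az": 0},
  {"x": 0,"y": 0,"z": -1.5,"ax": 0,"ay": 0,"az": 0},
  {"x": 0,"y": 0,"z": -1.5,"ax": 0,"ay": 0,"az": 0},
])

```text
time_s: 11.85
tool_pos: [0.5552, -0.0747, 0.1026]
tool_rot: [179.9, 0.0, 120.0]
force: [0.5, -0.0, 0.5]
grip_width: 0.0869
grasp_force: 0.0
```

```bash
python3 - <<'E'
from h import *
led([(0,0,-6,0,1)])
go(.461,-.352,.10,3.5,20)
E
```

```text
cmd [ 5.549e-01 -7.410e-02  1.010e-01  1.200e+02]
cmd [ 5.549e-01 -7.410e-02  1.010e-01  1.200e+02]
x -0.97 y -1.10 z 0.00 az 5.83
x -1.08 y -1.00 z 0.00 az 5.83
x -1.17 y -0.88 z 0.00 az 5.83
x -1.25 y -0.76 z 0.00 az 5.83
x -1.33 y -0.63 z 0.00 az 5.83
x -1.38 y -0.49 z 0.00 az 5.83
x -1.42 y -0.35 z 0.00 az 5.83
x -1.45 y -0.20 z 0.00 az 5.83
x -1.47 y -0.05 z 0.00 az 5.83
x -1.46 y 0.10 z 0.00 az 5.83
x -1.45 y 0.24 z 0.00 az 5.83
x -1.41 y 0.39 z 0.00 az 5.83
x -1.37 y 0.53 z 0.00 az 5.83
x -1.31 y 0.67 z 0.00 az 5.83
x -1.23 y 0.80 z 0.00 az 5.83
x -1.14 y 0.92 z 0.00 az 5.83
x -1.05 y 1.03 z 0.00 az 5.83
x -0.94 y 1.13 z 0.00 az 5.83
x -0.82 y 1.22 z 0.00 az 5.83
x -0.69 y 1.30 z 0.00 az 5.83
```

Request:
jog_arm([
  {"x": -0.95,"y": -1.1,"z": 0,"ax": 0,"ay": 0,"az": 5.8},
  {"x": -1.1,"y": -1,"z": 0,"ax": 0,"ay": 0,"az": 5.8},
  {"x": -1.15,"y": -0.9,"z": 0,"ax": 0,"ay": 0,"az": 5.8},
  {"x": -1.25,"y": -0.75,"z": 0,"ax": 0,"ay": 0,"az": 5.8},
  {"x": -1.35,"y": -0.65,"z": 0,"ax": 0,"ay": 0,"az": 5.8},
])

```text
time_s: 12.35
tool_pos: [0.5312, -0.1447, 0.1019]
tool_rot: [179.9, -0.0, 90.8]
force: [-0.1, 0.1, -0.3]
grip_width: 0.0869
grasp_force: 0.0
```

Request:
jog_arm([
  {"x": -1.4,"y": -0.5,"z": 0,"ax": 0,"ay": 0,"az": 5.8},
  {"x": -1.4,"y": -0.35,"z": 0,"ax": 0,"ay": 0,"az": 5.8},
  {"x": -1.45,"y": -0.2,"z": 0,"ax": 0,"ay": 0,"az": 5.8},
  {"x": -1.45,"y": -0.05,"z": 0,"ax": 0,"ay": 0,"az": 5.8},
  {"x": -1.45,"y": 0.1,"z": 0,"ax": 0,"ay": 0,"az": 5.8},
])

```text
time_s: 12.85
tool_pos: [0.508, -0.214, 0.1019]
tool_rot: [179.9, -0.1, 61.8]
force: [0.5, -0.1, 0.6]
grip_width: 0.0869
grasp_force: 0.0
```

Request:
jog_arm([
  {"x": -1.45,"y": 0.25,"z": 0,"ax": 0,"ay": 0,"az": 5.8},
  {"x": -1.4,"y": 0.4,"z": 0,"ax": 0,"ay": 0,"az": 5.8},
  {"x": -1.35,"y": 0.55,"z": 0,"ax": 0,"ay": 0,"az": 5.8},
  {"x": -1.3,"y": 0.65,"z": 0,"ax": 0,"ay": 0,"az": 5.8},
  {"x": -1.25,"y": 0.8,"z": 0,"ax": 0,"ay": 0,"az": 5.8},
])

```text
time_s: 13.35
tool_pos: [0.4852, -0.2835, 0.1018]
tool_rot: [180.0, -0.1, 32.8]
force: [-1.2, 0.1, -0.8]
grip_width: 0.0868
grasp_force: 0.0
```

Request:
jog_arm([
  {"x": -1.15,"y": 0.9,"z": 0,"ax": 0,"ay": 0,"az": 5.8},
  {"x": -1.05,"y": 1.05,"z": 0,"ax": 0,"ay": 0,"az": 5.8},
  {"x": -0.95,"y": 1.15,"z": 0,"ax": 0,"ay": 0,"az": 5.8},
  {"x": -0.8,"y": 1.2,"z": 0,"ax": 0,"ay": 0,"az": 5.8},
  {"x": -0.7,"y": 1.3,"z": 0,"ax": 0,"ay": 0,"az": 5.8},
])

```text
time_s: 13.85
tool_pos: [0.4622, -0.3532, 0.1018]
tool_rot: [-180.0, -0.1, 3.8]
force: [-0.1, -0.2, 1.1]
grip_width: 0.0871
grasp_force: 0.0
```

```bash
python3 - <<'E'
from h import *
led([(a,b,0,5.8,1) for a,b in [(-.95,-1.1),(-1.1,-1),(-1.15,-.9),(-1.25,-.75),(-1.35,-.65),(-1.4,-.5),(-1.4,-.35),(-1.45,-.2),(-1.45,-.05),(-1.45,.1),(-1.45,.25),(-1.4,.4),(-1.35,.55),(-1.3,.65),(-1.25,.8),(-1.15,.9),(-1.05,1.05),(-.95,1.15),(-.8,1.2),(-.7,1.3)]])
o=env.get_obs();print(o['tool_pos'],o['tool_rot'])
go(.461,-.352,.10,3.5,1)
t=env.read_camera('top')[...,::-1];s=env.read_camera('scene')[...,::-1];cv2.imwrite('t4.png',t);cv2.imwrite('s4.png',s)
m=((s[...,2].astype(int)-s[...,1]>60)&(s[...,2]>110)).astype(np.uint8);blobs('scene',s,m,.0505,(318,195,352,232))
A=cv2.cvtColor(t,cv2.COLOR_BGR2LAB)[...,1];blobs('top',t,(A>145).astype(np.uint8),.0505,(335,180,372,214))
cv2.imwrite('pics/c4.png',np.hstack([cv2.resize(t[160:300,310:490],None,fx=2.5,fy=2.5,interpolation=cv2.INTER_CUBIC),cv2.resize(s[185:325,295:435],None,fx=2.5,fy=2.5,interpolation=cv2.INTER_CUBIC)]))
E
```

```text
cmd [ 0.4621 -0.3523  0.101   4.    ]
[ 0.46221374 -0.35324876  0.10179662] [-1.79987335e+02 -8.97665126e-02  3.78762071e+00]
cmd [ 0.4621 -0.3523  0.101   4.    ]
x -0.10 y -0.04 z 0.10 az 0.50
scene px [334.1 211.8] area 130 at [ 0.5511 -0.0743  0.0505] size mm [47. 45.]
```

View pics/c4.png

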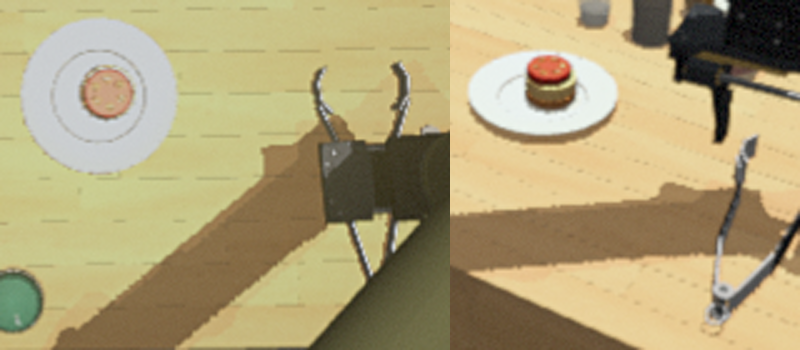

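Plate stack looks right (tomato on cheese on base, crop 107,92); gripper is centred over the sleeves. Descend and take the tongs lightly.

Request:
jog_arm([
  {"x": 0,"y": 0,"z": 1.5,"ax": 0,"ay": 0,"az": 0},
  {"x": 0,"y": 0,"z": 2,"ax": 0,"ay": 0,"az": 0},
  {"x": 0,"y": 0,"z": 2,"ax": 0,"ay": 0,"az": 0},
  {"x": 0,"y": 0,"z": 1.5,"ax": 0,"ay": 0,"az": 0},
  {"x": 0,"y": 0,"z": 1,"ax": 0,"ay": 0,"az": 0},
])

```text
time_s: 14.45
tool_pos: [0.4616, -0.3513, 0.0187]
tool_rot: [-179.9, 0.1, 4.1]
force: [0.2, -0.9, -0.5]
grip_width: 0.0874
grasp_force: 0.0
```

Request:
jog_arm([
  {"x": 0,"y": 0,"z": 0.8,"ax": 0,"ay": 0,"az": 0},
  {"x": 0,"y": 0,"z": 0.6,"ax": 0,"ay": 0,"az": 0},
  {"x": 0,"y": 0,"z": 0.3,"ax": 0,"ay": 0,"az": 0},
  {"x": 0,"y": 0,"z": 0.1,"ax": 0,"ay": 0,"az": 0},
  {"x": 0,"y": 0,"z": 0,"ax": 0,"ay": 0,"az": 0},
])

```text
time_s: 14.95
tool_pos: [0.4621, -0.353, 0.0028]
tool_rot: [180.0, -0.0, 4.0]
force: [-0.2, -0.1, -0.2]
grip_width: 0.0869
grasp_force: 0.0
```

Request:
jog_arm([
  {"x": 0,"y": 0,"z": 0,"ax": 0,"ay": 0,"az": 0},
  {"x": 0,"y": 0,"z": 0,"ax": 0,"ay": 0,"az": 0},
  {"x": 0,"y": 0,"z": 0,"ax": 0,"ay": 0,"az": 0},
  {"x": 0,"y": 0,"z": 0,"ax": 0,"ay": 0,"az": 0},
  {"x": 0,"y": 0,"z": 0,"ax": 0,"ay": 0,"az": 0},
], claw=0.26, squeeze=20)

```text
time_s: 15.45
tool_pos: [0.462, -0.353, 0.0028]
tool_rot: [180.0, -0.0, 4.0]
force: [-0.3, -0.4, 0.7]
grip_width: 0.0579
grasp_force: 5.2
```

Request:
jog_arm([
  {"x": 0,"y": 0,"z": 0,"ax": 0,"ay": 0,"az": 0},
  {"x": 0,"y": 0,"z": -0.3,"ax": 0,"ay": 0,"az": 0},
  {"x": 0,"y": 0,"z": -0.5,"ax": 0,"ay": 0,"az": 0},
  {"x": 0,"y": 0,"z": -0.6,"ax": 0,"ay": 0,"az": 0},
  {"x": 0,"y": 0,"z": -0.6,"ax": 0,"ay": 0,"az": 0},
])

```text
time_s: 15.95
tool_pos: [0.4618, -0.3528, 0.0231]
tool_rot: [-180.0, -0.0, 4.0]
force: [0.0, 0.1, -1.9]
grip_width: 0.0549
grasp_force: 4.5
```

```bash
python3 - <<'E'
from h import *
led([(0,0,7.8,0,1)])
s=env.read_camera('scene')[...,::-1];t=env.read_camera('top')[...,::-1];
cv2.imwrite('pics/c5.png',np.hstack([cv2.resize(t[160:300,400:500],None,fx=4,fy=4,interpolation=cv2.INTER_CUBIC),cv2.resize(s[215:355,370:470],None,fx=4,fy=4,interpolation=cv2.INTER_CUBIC)]))
E
```

```text
cmd [ 0.4621 -0.3523  0.023   4.    ]
```

View pics/c5.png

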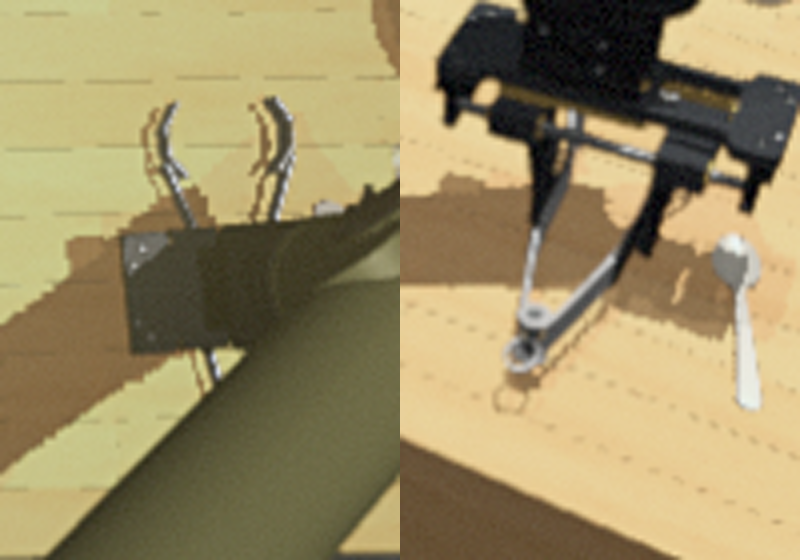

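Tongs are held level, heads open (crop ~165,130 and 280,130). Measure crown by silhouette bounds in both stored views, plus the tip midpoint.

```bash
python3 - <<'E'
from h import *
s=cv2.imread('s4.png');t=cv2.imread('t4.png')
for y in range(176,198): print(y,' '.join('%3d'%q for q in s[y,192:222,2]))
th=np.linspace(0,2*np.pi,72)
def sil(x,y):
    pts=[]
    for z,r in((.016,.03),(.034,.03),(.040,.0277),(.046,.022),(.050,.0145),(.0525,0)):
        pts+= [(x+r*np.cos(a),y+r*np.sin(a),z) for a in th]
    return pts
for c in((.495,.360),(.495,.357)):
  for n in('top','scene'):
    P=np.array([proj(n,q) for q in sil(*c)]);print(c,n,P.min(0).round(1),P.max(0).round(1))
# tips
for u,v in((400+163/4,160+135/4),(400+288/4,160+130/4)): print('tip',ray('top',(u,v),.05).round(4))
E
```

```text
176 232 234 235 233 233 233 234 232 233 233 233 234 233 233 233 234 233 233 231 233 225 214 231 228 228 233 229 223 213 205
177 234 235 233 233 232 233 233 234 232 232 232 233 234 232 234 233 233 233 233 233 233 232 228 212 206 221 210 198 195 194
178 233 232 233 233 233 233 233 232 234 232 232 233 233 233 232 232 232 232 232 234 231 227 229 222 206 196 193 191 192 195
179 233 233 233 233 233 233 232 232 232 233 233 231 231 231 229 228 224 225 228 230 220 199 211 203 200 196 194 192 191 191
180 234 233 233 234 233 232 233 232 230 231 229 226 225 224 225 219 211 219 220 222 214 201 200 201 201 200 198 197 196 194
181 232 233 233 233 233 232 235 231 222 220 221 221 224 226 222 222 219 211 209 220 220 211 198 199 202 202 202 199 200 198
182 232 233 233 234 233 234 232 221 191 207 223 223 226 224 222 215 224 223 225 219 213 209 195 188 196 201 202 202 200 201
183 233 233 233 233 233 232 226 212 212 218 221 222 223 223 228 228 228 225 224 215 197 203 189 175 178 198 201 201 202 199
184 233 233 234 233 234 228 203 202 214 217 217 220 220 216 228 229 228 218 221 216 204 194 180 168 175 196 
[... 1177 characters left out ...]
01  97  92  97  91  91  91  93 111 131 138 158 188 187 190 187 187 186 186 187
195 197 195 197 195 196 196 195 196 190 174 147 140 140 138 136 134 131 133 155 189 192 192 192 191 191 187 188 188 186 185
196 196 195 195 195 196 199 196 196 192 193 194 195 196 195 192 189 186 182 185 187 190 194 191 191 191 190 188 189 187 187
197 199 198 196 195 195 196 196 194 194 196 195 194 197 196 196 195 192 188 188 185 184 185 191 192 191 192 191 192 188 187
(0.495, 0.36) top [179.1 209.3] [203.2 231.9]
(0.495, 0.36) scene [197.3 179.7] [217.3 195.9]
(0.495, 0.357) top [180.2 209.3] [204.3 231.9]
(0.495, 0.357) scene [197.9 179.9] [217.9 196.2]
tip [ 0.5581 -0.3048  0.05  ]
tip [ 0.5605 -0.3877  0.05  ]
```

```bash
python3 - <<'E'
from h import *
go(.52,-.03,.14,17,15,[.4621,-.3523,.14,4])
print();go(.4108,.3124,.14,30,15,[.52,-.03,.14,17])
E
```

```text
x 0.53 y -2.12 z -0.00 az -0.87
x 0.57 y -2.11 z -0.00 az -0.87
x 0.60 y -2.10 z -0.00 az -0.87
x 0.63 y -2.09 z -0.00 az -0.87
x 0.66 y -2.08 z -0.00 az -0.87
x 0.69 y -2.07 z -0.00 az -0.87
x 0.72 y -2.06 z -0.00 az -0.87
x 0.76 y -2.05 z -0.00 az -0.87
x 0.79 y -2.04 z -0.00 az -0.87
x 0.82 y -2.02 z -0.00 az -0.87
x 0.85 y -2.01 z -0.00 az -0.87
x 0.88 y -2.00 z -0.00 az -0.87
x 0.91 y -1.99 z -0.00 az -0.87
x 0.94 y -1.97 z -0.00 az -0.87
x 0.97 y -1.96 z -0.00 az -0.87

x -0.03 y -2.40 z -0.00 az -0.87
x 0.01 y -2.40 z -0.00 az -0.87
x 0.04 y -2.40 z -0.00 az -0.87
x 0.08 y -2.39 z -0.00 az -0.87
x 0.12 y -2.39 z -0.00 az -0.87
x 0.15 y -2.39 z -0.00 az -0.87
x 0.19 y -2.39 z -0.00 az -0.87
x 0.22 y -2.39 z -0.00 az -0.87
x 0.26 y -2.38 z -0.00 az -0.87
x 0.30 y -2.38 z -0.00 az -0.87
x 0.33 y -2.37 z -0.00 az -0.87
x 0.37 y -2.37 z -0.00 az -0.87
x 0.40 y -2.36 z -0.00 az -0.87
x 0.44 y -2.36 z -0.00 az -0.87
x 0.48 y -2.35 z -0.00 az -0.87
```

Request:
jog_arm([
  {"x": 0,"y": 0,"z": -1.5,"ax": 0,"ay": 0,"az": 0},
  {"x": 0,"y": 0,"z": -2.5,"ax": 0,"ay": 0,"az": 0},
  {"x": 0,"y": 0,"z": -3.2,"ax": 0,"ay": 0,"az": 0},
  {"x": 0,"y": 0,"z": -2.7,"ax": 0,"ay": 0,"az": 0},
  {"x": 0,"y": 0,"z": -1.8,"ax": 0,"ay": 0,"az": 0},
])

```text
time_s: 16.55
tool_pos: [0.4623, -0.3537, 0.1425]
tool_rot: [179.9, -0.1, 4.0]
force: [0.6, 0.4, -1.2]
grip_width: 0.055
grasp_force: 4.5
```

Request:
jog_arm([
  {"x": 0.3,"y": -1.2,"z": 0,"ax": 0,"ay": 0,"az": -0.85},
  {"x": 0.5,"y": -1.9,"z": 0,"ax": 0,"ay": 0,"az": -0.85},
  {"x": 0.6,"y": -2.1,"z": 0,"ax": 0,"ay": 0,"az": -0.85},
  {"x": 0.65,"y": -2.2,"z": 0,"ax": 0,"ay": 0,"az": -0.85},
  {"x": 0.7,"y": -2.2,"z": 0,"ax": 0,"ay": 0,"az": -0.85},
])

```text
time_s: 17.05
tool_pos: [0.4787, -0.2522, 0.1385]
tool_rot: [-179.9, 0.1, 8.3]
force: [0.5, 0.7, -1.5]
grip_width: 0.0547
grasp_force: 4.5
```

Request:
jog_arm([
  {"x": 0.75,"y": -2.2,"z": 0,"ax": 0,"ay": 0,"az": -0.85},
  {"x": 0.8,"y": -2.2,"z": 0,"ax": 0,"ay": 0,"az": -0.85},
  {"x": 0.8,"y": -2.2,"z": 0,"ax": 0,"ay": 0,"az": -0.85},
  {"x": 0.85,"y": -2.2,"z": 0,"ax": 0,"ay": 0,"az": -0.85},
  {"x": 0.85,"y": -2.2,"z": 0,"ax": 0,"ay": 0,"az": -0.85},
])

```text
time_s: 17.55
tool_pos: [0.4994, -0.1369, 0.1386]
tool_rot: [-179.9, 0.1, 12.6]
force: [0.1, -0.7, -1.8]
grip_width: 0.0549
grasp_force: 4.5
```

Request:
jog_arm([
  {"x": 0.85,"y": -2.2,"z": 0,"ax": 0,"ay": 0,"az": -0.85},
  {"x": 0.85,"y": -2.2,"z": 0,"ax": 0,"ay": 0,"az": -0.85},
  {"x": 0.85,"y": -2.2,"z": 0,"ax": 0,"ay": 0,"az": -0.85},
  {"x": 0.7,"y": -2.2,"z": 0,"ax": 0,"ay": 0,"az": -0.85},
  {"x": 0.5,"y": -2.3,"z": 0,"ax": 0,"ay": 0,"az": -0.85},
])

```text
time_s: 18.05
tool_pos: [0.5083, -0.0206, 0.1386]
tool_rot: [-180.0, 0.1, 16.9]
force: [0.9, 0.0, -2.2]
grip_width: 0.0552
grasp_force: 4.5
```

Request:
jog_arm([
  {"x": 0.2,"y": -2.4,"z": 0,"ax": 0,"ay": 0,"az": -0.85},
  {"x": 0,"y": -2.4,"z": 0,"ax": 0,"ay": 0,"az": -0.85},
  {"x": 0,"y": -2.4,"z": 0,"ax": 0,"ay": 0,"az": -0.85},
  {"x": 0,"y": -2.4,"z": 0,"ax": 0,"ay": 0,"az": -0.85},
  {"x": 0.1,"y": -2.4,"z": 0,"ax": 0,"ay": 0,"az": -0.85},
])

```text
time_s: 18.55
tool_pos: [0.4724, 0.0937, 0.1387]
tool_rot: [-180.0, 0.1, 21.1]
force: [0.7, 1.0, -1.7]
grip_width: 0.0552
grasp_force: 4.5
```

```bash
python3 - <<'E'
from h import *
a=-.85
led([(0,0,-11.7,0,1)]+[(x,y,0,a,1) for x,y in [(.3,-1.2),(.5,-1.9),(.6,-2.1),(.65,-2.2),(.7,-2.2),(.75,-2.2),(.8,-2.2),(.8,-2.2),(.85,-2.2),(.85,-2.2),(.85,-2.2),(.85,-2.2),(.85,-2.2),(.7,-2.2),(.5,-2.3),(.2,-2.4),(0,-2.4),(0,-2.4),(0,-2.4),(.1,-2.4)]])
go(.4108,.3124,.14,30,10)
print(env.get_obs()['tool_pos'],env.get_obs()['qpos'])
E
```

```text
cmd [ 0.4744  0.0928  0.14   21.    ]
cmd [ 0.4744  0.0928  0.14   21.    ]
x 0.19 y -2.28 z -0.00 az -0.90
x 0.23 y -2.28 z -0.00 az -0.90
x 0.26 y -2.27 z -0.00 az -0.90
x 0.30 y -2.27 z -0.00 az -0.90
x 0.34 y -2.26 z -0.00 az -0.90
x 0.37 y -2.26 z -0.00 az -0.90
x 0.41 y -2.25 z -0.00 az -0.90
x 0.44 y -2.24 z -0.00 az -0.90
x 0.48 y -2.24 z -0.00 az -0.90
x 0.51 y -2.23 z -0.00 az -0.90
[0.47239982 0.09371462 0.13865906] [-50.61274339   0.64904956  36.82228029 113.6397353   -0.43956513
  65.93837135 -82.49838432]
```

Request:
jog_arm([
  {"x": 0.2,"y": -2.4,"z": 0,"ax": 0,"ay": 0,"az": -0.9},
  {"x": 0.25,"y": -2.4,"z": 0,"ax": 0,"ay": 0,"az": -0.9},
  {"x": 0.25,"y": -2.4,"z": 0,"ax": 0,"ay": 0,"az": -0.9},
  {"x": 0.3,"y": -2.4,"z": 0,"ax": 0,"ay": 0,"az": -0.9},
  {"x": 0.35,"y": -2.4,"z": 0,"ax": 0,"ay": 0,"az": -0.9},
])

```text
time_s: 19.05
tool_pos: [0.4383, 0.2092, 0.1387]
tool_rot: [-180.0, 0.1, 25.6]
force: [-0.0, -0.1, -1.7]
grip_width: 0.0548
grasp_force: 4.5
```

Request:
jog_arm([
  {"x": 0.35,"y": -2.4,"z": 0,"ax": 0,"ay": 0,"az": -0.9},
  {"x": 0.4,"y": -2.4,"z": 0,"ax": 0,"ay": 0,"az": -0.9},
  {"x": 0.45,"y": -2.4,"z": 0,"ax": 0,"ay": 0,"az": -0.9},
  {"x": 0.5,"y": -2.1,"z": 0,"ax": 0,"ay": 0,"az": -0.9},
  {"x": 0.5,"y": -1.2,"z": 0,"ax": 0,"ay": 0,"az": -0.9},
])

```text
time_s: 19.55
tool_pos: [0.4107, 0.3144, 0.1394]
tool_rot: [-180.0, 0.0, 30.2]
force: [0.4, 0.1, -1.6]
grip_width: 0.0548
grasp_force: 4.5
```

Request:
jog_arm([
  {"x": 0,"y": 0,"z": 1,"ax": 0,"ay": 0,"az": 0},
  {"x": 0,"y": 0,"z": 1.5,"ax": 0,"ay": 0,"az": 0},
  {"x": 0,"y": 0,"z": 1.5,"ax": 0,"ay": 0,"az": 0},
  {"x": 0,"y": 0,"z": 1,"ax": 0,"ay": 0,"az": 0},
  {"x": 0,"y": 0,"z": 0,"ax": 0,"ay": 0,"az": 0},
])

```text
time_s: 20.05
tool_pos: [0.4113, 0.3098, 0.0877]
tool_rot: [179.9, 0.2, 29.9]
force: [-0.0, 0.6, -2.2]
grip_width: 0.0549
grasp_force: 4.5
```

```bash
python3 - <<'E'
from h import *
a=-.9
s=led([(x,y,0,a,1) for x,y in [(.2,-2.4),(.25,-2.4),(.25,-2.4),(.3,-2.4),(.35,-2.4),(.35,-2.4),(.4,-2.4),(.45,-2.4),(.5,-2.1),(.5,-1.2)]]+[(0,0,5,0,1)])
go(.4108,.3124,.09,30,1)
print(env.get_obs()['tool_pos'],env.get_obs()['qpos'])
t=env.read_camera('top')[...,::-1];s=env.read_camera('scene')[...,::-1];cv2.imwrite('t6.png',t)
cv2.imwrite('pics/c6.png',np.hstack([cv2.resize(t[170:270,150:250],None,fx=4,fy=4,interpolation=cv2.INTER_CUBIC),cv2.resize(s[120:220,160:260],None,fx=4,fy=4,interpolation=cv2.INTER_CUBIC)]))
E
```

```text
cmd [ 0.4121  0.3123  0.09   30.    ]
cmd [ 0.4121  0.3123  0.09   30.    ]
x -0.10 y -0.08 z -0.00 az 0.00
[0.4113233  0.30979181 0.08767492] [-62.82143296   8.83395693  24.73375385 111.97204168  -4.1758345
  60.27161928 -96.36267692]
```

View pics/c6.png

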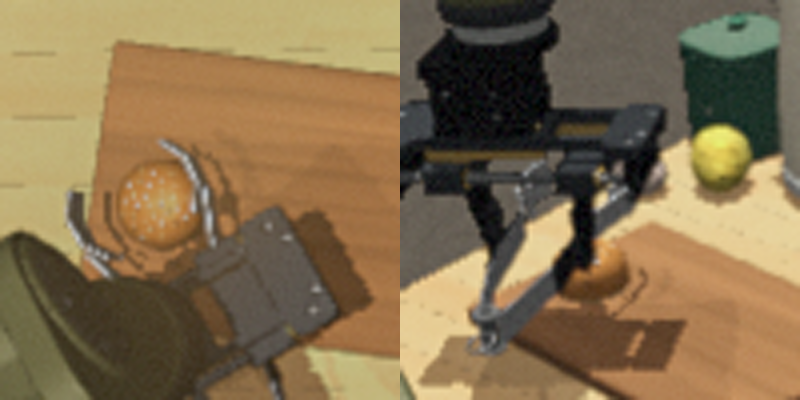

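```bash
python3 - <<'E'
from h import *
P=[ray('top',(150+a/4-.4,170+b/4-.4),.117) for a,b in((66,192),(112,274),(160,143),(212,242),(72,230),(203,190))]
for p in P: print(p.round(4))
print(((P[0]+P[2])/2).round(4),((P[4]+P[5])/2).round(4),'want tip mid',.4121+.0975*np.cos(np.radians(30)),.3123+.0975*.5)
E
```

```text
[0.5002 0.3972 0.117 ]
[0.449  0.3675 0.117 ]
[0.5302 0.3386 0.117 ]
[0.4683 0.3053 0.117 ]
[0.4765 0.393  0.117 ]
[0.5006 0.3113 0.117 ]
[0.5152 0.3679 0.117 ] [0.4886 0.3521 0.117 ] want tip mid 0.4965374768689828 0.36105000000000004
```

Request:
jog_arm([
  {"x": -0.1,"y": -0.2,"z": 0.5,"ax": 0,"ay": 0,"az": 0},
  {"x": 0,"y": 0,"z": 1,"ax": 0,"ay": 0,"az": 0},
  {"x": 0,"y": 0,"z": 1.2,"ax": 0,"ay": 0,"az": 0},
  {"x": 0,"y": 0,"z": 1.2,"ax": 0,"ay": 0,"az": 0},
  {"x": 0,"y": 0,"z": 1,"ax": 0,"ay": 0,"az": 0},
])

```text
time_s: 20.65
tool_pos: [0.4095, 0.3125, 0.039]
tool_rot: [180.0, 0.1, 30.0]
force: [-0.3, 0.8, -1.3]
grip_width: 0.0547
grasp_force: 4.5
```

Request:
jog_arm([
  {"x": 0,"y": 0,"z": 0.8,"ax": 0,"ay": 0,"az": 0},
  {"x": 0,"y": 0,"z": 0.6,"ax": 0,"ay": 0,"az": 0},
  {"x": 0,"y": 0,"z": 0.4,"ax": 0,"ay": 0,"az": 0},
  {"x": 0,"y": 0,"z": 0.2,"ax": 0,"ay": 0,"az": 0},
  {"x": 0,"y": 0,"z": 0,"ax": 0,"ay": 0,"az": 0},
])

```text
time_s: 21.15
tool_pos: [0.4101, 0.313, 0.0205]
tool_rot: [-180.0, -0.0, 30.0]
force: [0.7, 0.3, -1.5]
grip_width: 0.055
grasp_force: 4.5
```

Request:
jog_arm([
  {"x": 0,"y": 0,"z": 0,"ax": 0,"ay": 0,"az": 0},
  {"x": 0,"y": 0,"z": 0,"ax": 0,"ay": 0,"az": 0},
  {"x": 0,"y": 0,"z": 0,"ax": 0,"ay": 0,"az": 0},
  {"x": 0,"y": 0,"z": 0,"ax": 0,"ay": 0,"az": 0},
  {"x": 0,"y": 0,"z": 0,"ax": 0,"ay": 0,"az": 0},
])

```text
time_s: 21.65
tool_pos: [0.4101, 0.313, 0.0207]
tool_rot: [-180.0, -0.0, 30.0]
force: [-0.2, 0.1, -1.5]
grip_width: 0.0548
grasp_force: 4.5
```

```bash
python3 - <<'E'
from h import *
led([(-.1,-.2,6.9,0,1)])
t=env.read_camera('top')[...,::-1];s=env.read_camera('scene')[...,::-1]
cv2.imwrite('pics/c7.png',np.hstack([cv2.resize(t[180:250,165:235],None,fx=5.7,fy=5.7,interpolation=cv2.INTER_CUBIC),cv2.resize(s[150:220,165:235],None,fx=5.7,fy=5.7,interpolation=cv2.INTER_CUBIC)]))
E
```

```text
cmd [4.102e-01 3.135e-01 2.100e-02 3.000e+01]
```

View pics/c7.png

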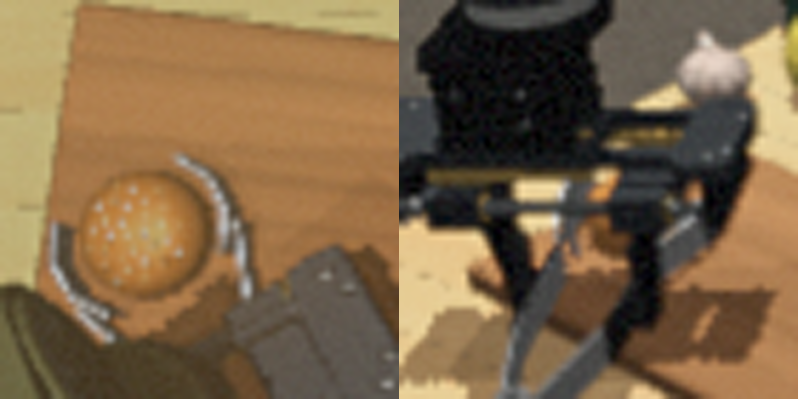

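Heads straddle the crown evenly (crown crop 146,235; head ends 55,228 and 180,157). Close in stages.

Request:
jog_arm([
  {"x": 0,"y": 0,"z": 0,"ax": 0,"ay": 0,"az": 0},
  {"x": 0,"y": 0,"z": 0,"ax": 0,"ay": 0,"az": 0},
  {"x": 0,"y": 0,"z": 0,"ax": 0,"ay": 0,"az": 0},
  {"x": 0,"y": 0,"z": 0,"ax": 0,"ay": 0,"az": 0},
  {"x": 0,"y": 0,"z": 0,"ax": 0,"ay": 0,"az": 0},
], claw=0.1, squeeze=18)

```text
time_s: 22.25
tool_pos: [0.41, 0.313, 0.0206]
tool_rot: [-180.0, -0.0, 30.0]
force: [-0.0, 0.3, -2.1]
grip_width: 0.0483
grasp_force: 5.6
```

Request:
jog_arm([
  {"x": 0,"y": 0,"z": 0,"ax": 0,"ay": 0,"az": 0},
  {"x": 0,"y": 0,"z": 0,"ax": 0,"ay": 0,"az": 0},
  {"x": 0,"y": 0,"z": 0,"ax": 0,"ay": 0,"az": 0},
  {"x": 0,"y": 0,"z": 0,"ax": 0,"ay": 0,"az": 0},
  {"x": 0,"y": 0,"z": 0,"ax": 0,"ay": 0,"az": 0},
], claw=-0.3)

```text
time_s: 22.75
tool_pos: [0.41, 0.313, 0.0206]
tool_rot: [-180.0, -0.0, 30.0]
force: [-0.8, 0.3, -1.2]
grip_width: 0.0458
grasp_force: 18.0
```

Request:
jog_arm([
  {"x": 0,"y": 0,"z": 0,"ax": 0,"ay": 0,"az": 0},
  {"x": 0,"y": 0,"z": 0,"ax": 0,"ay": 0,"az": 0},
  {"x": 0,"y": 0,"z": 0,"ax": 0,"ay": 0,"az": 0},
  {"x": 0,"y": 0,"z": 0,"ax": 0,"ay": 0,"az": 0},
  {"x": 0,"y": 0,"z": 0,"ax": 0,"ay": 0,"az": 0},
])

```text
time_s: 23.25
tool_pos: [0.41, 0.313, 0.0206]
tool_rot: [-180.0, -0.0, 30.0]
force: [-0.4, 1.6, -1.2]
grip_width: 0.0456
grasp_force: 18.0
```

```bash
python3 - <<'E'
from h import *
t=env.read_camera('top')[...,::-1].copy();s=env.read_camera('scene')[...,::-1].copy();cv2.imwrite('t8.png',t);cv2.imwrite('s8.png',s)
H,S,V=cv2.split(cv2.cvtColor(t,cv2.COLOR_BGR2HSV))
for y in range(203,242):
    print(y,''.join('o' if (H[y,x]<18 and S[y,x]>120 and V[y,x]>165) else '#' if S[y,x]<85 and V[y,x]>90 else ' ' if S[y,x]>100 and V[y,x]>110 else '-' for x in range(168,220)))
print(np.array([proj('top',(.495,.361,z)) for z in(.034,.0525)]).round(1))
E
```

```text
203 -------     oooooooooooooooooooooooooooooooooooooooo
204 -------                   oooooooooooooooooooooooooo
205 ------                           o ooo   ooooooooooo
206 ------            o oo   o o o  o  o              oo
207 ------                 o  ooooooo oooo  oooo    ooo 
208 ------                   #      oooooooooooooooooooo
209 ------    ooo o         ####             ooooooooooo
210 ------  ooo o ooo        #####                   ooo
211 -----   ooooooo            ####-                    
212 -----   oooooo     ooooo     ###-    oo             
213 -----            ooo ooo      ###-   oooooooooooo   
214  ---           ooooooo ooooo   ###   ooooooooooooooo
215               -oo oooo#ooooo   ###-    ooooooooooooo
216 -  -          #oooo#ooooo #oo   ##--   ooooooooooooo
217 -----    #   ooooooooo   ooooo  ###-    oooooooooooo
218 ----    ###  oooooooo     ooo    ##--         oooooo
219 ----    -## oooooo       # oo    ####               
220 ----  oo ## oooooo    #    ooo   #####              
221 ----    -## oooo oo        ooo  -#####-  oooooo     
222 ---- ooo-## o
[... 453 characters left out ...]
o###--           --       -##-        ####
231 ----  oooooo#####-           oo      -#-   #- -#####
232 -----   oooo #####-       ooooo      -#-#####--#####
233 -------  ooo-######-- ooooooo        -########-#####
234 --------  oo #####--  oooooo         -##############
235 ---------  ooo-###-   oooo   -    ---###########-###
236 ----------  ooo-###-   ooo  -    -----########----##
237 -----------  ooo####-           ------#-####-------#
238 ------------  ooo###-------   --------#####--###----
239 -------------     ###------ ----------###--######---
240 -------------------#----------------------#######---
241 -----------------------------------------#########--
[[189.9 220.6]
 [187.9 220.3]]
```

Request:
jog_arm([
  {"x": 0,"y": 0,"z": -0.2,"ax": 0,"ay": 0,"az": 0},
  {"x": 0,"y": 0,"z": -0.5,"ax": 0,"ay": 0,"az": 0},
  {"x": 0,"y": 0,"z": -0.8,"ax": 0,"ay": 0,"az": 0},
  {"x": 0,"y": 0,"z": -0.9,"ax": 0,"ay": 0,"az": 0},
  {"x": 0,"y": 0,"z": -0.6,"ax": 0,"ay": 0,"az": 0},
])

```text
time_s: 23.85
tool_pos: [0.4106, 0.3134, 0.052]
tool_rot: [-180.0, -0.1, 30.0]
force: [0.7, -0.3, -1.8]
grip_width: 0.0458
grasp_force: 18.0
```

```bash
python3 - <<'E'
from h import *
led([(0,0,-3,0,1)])
t=env.read_camera('top')[...,::-1].copy();s=env.read_camera('scene')[...,::-1].copy();cv2.imwrite('t9.png',t);cv2.imwrite('s9.png',s)
def show(im,b):
    H,S,V=cv2.split(cv2.cvtColor(im,cv2.COLOR_BGR2HSV))
    for y in range(b[1],b[3]): print(y,''.join('o' if (H[y,x]<20 and S[y,x]>120 and V[y,x]>165) else '#' if S[y,x]<85 and V[y,x]>90 else ' ' if S[y,x]>100 and V[y,x]>110 else '-' for x in range(b[0],b[2])))
show(t,(168,200,212,242))
s8=cv2.imread('s8.png');print('scene before/after')
show(s8,(185,165,235,205));show(s,(185,165,235,205))
E
```

```text
cmd [ 0.4102  0.3135  0.051  30.    ]
200 ------- oooooooooooooooooooooooooooooooooooo
201 ------- oooooooooooooooooooooooooooooooooooo
202 ------- oooooooooooooooooooooooooooooooooooo
203 -------     oooooooooooooooooooooooooooooooo
204 -------                   oooooooooooooooooo
205 ------                            ooo   oooo
206 ------            o oooooo o              o 
207 ------               #     oo     oooooooooo
208 ------              ####-           oooooooo
209 ------ ooo o         -#### -             ooo
210 ------                 -####-               
211 -----   ooo    ooooo     ####--             
212 -----  ooo   o oooooooo    ###-        o    
213 -- --       oooooooooooo   ###---      ooooo
214 ----       oooooooooooooo   ###---      oooo
215           oooooooooooooooo  ###---      oooo
216     -#    ooooooooo oooooo   ###---     oooo
217 ----###- ooooooooo #ooooooo  ###----      oo
218 ----###- oooooo ooooo -oo o  -###- -        
219 ----###   ooooooooo    o #o  #####---       
220 ----##- oooooooooo -   oooo  ######--       
221 -----#- ooooo-ooooo    -ooo  
[... 4714 characters left out ...]
oo o ----------------- ooooooooooooooooo
193 ------- oooo   ------------ --- oooooooooooooooooo
194 -------ooo oo  ---------     -  oooooooooooooooooo
195 -----# oooo o ---------  oo    ooooooooooooooooooo
196 ------oooo  o ---------   o   oooooooooooooooooooo
197 -----       -----------     oooooooooooooooooooooo
198 -----      ##---------  -- ooooooooooooooooooooooo
199 -----     -#-------------- o     oooooo  o   ooooo
200 ---------##----------------------     ------- oooo
201 --------##----------------------------------- oooo
202 -------##------------------------  ---------- oooo
203 -------#------------------------ oo--------- ooooo
204 -----##------------------------- o --------- ooooo
```

Both crown and heads rose together. Carry to the plate at constant yaw.

Request:
jog_arm([
  {"x": 0,"y": 0,"z": -0.8,"ax": 0,"ay": 0,"az": 0},
  {"x": 0,"y": 0,"z": -1.3,"ax": 0,"ay": 0,"az": 0},
  {"x": 0,"y": 0,"z": -1.6,"ax": 0,"ay": 0,"az": 0},
  {"x": 0,"y": 0,"z": -1.4,"ax": 0,"ay": 0,"az": 0},
  {"x": 0,"y": 0,"z": -0.8,"ax": 0,"ay": 0,"az": 0},
])

```text
time_s: 24.45
tool_pos: [0.4108, 0.3136, 0.1115]
tool_rot: [-180.0, -0.1, 30.0]
force: [0.9, 0.2, -2.2]
grip_width: 0.0441
grasp_force: 18.0
```

Request:
jog_arm([
  {"x": -0.14,"y": 0.74,"z": 0,"ax": 0,"ay": 0,"az": 0},
  {"x": -0.28,"y": 1.48,"z": 0,"ax": 0,"ay": 0,"az": 0},
  {"x": -0.42,"y": 2.22,"z": 0,"ax": 0,"ay": 0,"az": 0},
  {"x": -0.42,"y": 2.22,"z": 0,"ax": 0,"ay": 0,"az": 0},
  {"x": -0.42,"y": 2.22,"z": 0,"ax": 0,"ay": 0,"az": 0},
])

```text
time_s: 24.95
tool_pos: [0.4398, 0.2248, 0.1086]
tool_rot: [180.0, 0.1, 29.9]
force: [0.6, -0.8, -1.7]
grip_width: 0.0441
grasp_force: 18.0
```

Request:
jog_arm([
  {"x": -0.42,"y": 2.22,"z": 0,"ax": 0,"ay": 0,"az": 0},
  {"x": -0.42,"y": 2.22,"z": 0,"ax": 0,"ay": 0,"az": 0},
  {"x": -0.42,"y": 2.22,"z": 0,"ax": 0,"ay": 0,"az": 0},
  {"x": -0.52,"y": 2.22,"z": 0,"ax": 0,"ay": 0,"az": 0},
  {"x": -0.62,"y": 2.22,"z": 0,"ax": 0,"ay": 0,"az": 0},
])

```text
time_s: 25.45
tool_pos: [0.4742, 0.1168, 0.1087]
tool_rot: [180.0, 0.1, 29.9]
force: [0.6, -0.9, -2.6]
grip_width: 0.0443
grasp_force: 18.0
```

```bash
python3 - <<'E'
from h import *
led([(0,0,-5.9,0,1),(-4.08,19.98,0,0,1)])
o=env.get_obs();print(o['tool_pos'],o['qpos'])
go(.470,-.122,.11,30,10)
E
```

```text
cmd [ 0.4748  0.1201  0.11   30.    ]
[0.4741563  0.11675472 0.10867709] [-50.39318381   3.8849778   34.83787669 114.62824249  -2.46066408
  62.30251525 -74.55538394]
cmd [ 0.4748  0.1201  0.11   30.    ]
x -1.25 y 2.07 z -0.00 az 0.00x -1.25 y 2.07 z -0.00 az 0.00x -1.25 y 2.07 z -0.00 az 0.00x -1.25 y 2.07 z -0.00 az 0.00x -1.25 y 2.07 z -0.00 az 0.00x -1.25 y 2.07 z -0.00 az 0.00x -1.25 y 2.07 z -0.00 az 0.00x -1.25 y 2.07 z -0.00 az 0.00x -1.25 y 2.07 z -0.00 az 0.00x -1.25 y 2.07 z -0.00 az 0.00
```

Request:
jog_arm([
  {"x": -1,"y": 2.2,"z": 0,"ax": 0,"ay": 0,"az": 0},
  {"x": -1.3,"y": 2.3,"z": 0,"ax": 0,"ay": 0,"az": 0},
  {"x": -1.4,"y": 2.3,"z": 0,"ax": 0,"ay": 0,"az": 0},
  {"x": -1.4,"y": 2.3,"z": 0,"ax": 0,"ay": 0,"az": 0},
  {"x": -1.4,"y": 2.3,"z": 0,"ax": 0,"ay": 0,"az": 0},
])

```text
time_s: 25.95
tool_pos: [0.474, -0.0144, 0.1087]
tool_rot: [-180.0, 0.1, 29.9]
force: [0.5, -0.2, -1.5]
grip_width: 0.0442
grasp_force: 18.0
```

Request:
jog_arm([
  {"x": -1.4,"y": 2.3,"z": 0,"ax": 0,"ay": 0,"az": 0},
  {"x": -1.4,"y": 2.3,"z": 0,"ax": 0,"ay": 0,"az": 0},
  {"x": -1.3,"y": 2.1,"z": 0,"ax": 0,"ay": 0,"az": 0},
  {"x": -1.1,"y": 1.6,"z": 0,"ax": 0,"ay": 0,"az": 0},
  {"x": -0.8,"y": 1,"z": 0,"ax": 0,"ay": 0,"az": 0},
])

```text
time_s: 26.45
tool_pos: [0.4681, -0.1255, 0.1088]
tool_rot: [-180.0, 0.1, 29.8]
force: [-0.3, 0.5, -2.0]
grip_width: 0.0441
grasp_force: 18.0
```

Request:
jog_arm([
  {"x": 0,"y": 0,"z": 0.4,"ax": 0,"ay": 0,"az": 0},
  {"x": 0,"y": 0,"z": 0.7,"ax": 0,"ay": 0,"az": 0},
  {"x": 0,"y": 0,"z": 0.7,"ax": 0,"ay": 0,"az": 0},
  {"x": 0,"y": 0,"z": 0.4,"ax": 0,"ay": 0,"az": 0},
  {"x": 0,"y": 0,"z": 0.2,"ax": 0,"ay": 0,"az": 0},
])

```text
time_s: 26.95
tool_pos: [0.4694, -0.1215, 0.0847]
tool_rot: [-180.0, 0.1, 30.1]
force: [0.6, -0.8, -1.6]
grip_width: 0.0441
grasp_force: 18.0
```

Request:
jog_arm([
  {"x": 0,"y": 0,"z": 0,"ax": 0,"ay": 0,"az": 0},
  {"x": 0,"y": 0,"z": 0,"ax": 0,"ay": 0,"az": 0},
  {"x": 0,"y": 0,"z": 0,"ax": 0,"ay": 0,"az": 0},
  {"x": 0,"y": 0,"z": 0,"ax": 0,"ay": 0,"az": 0},
  {"x": 0,"y": 0,"z": 0,"ax": 0,"ay": 0,"az": 0},
])

```text
time_s: 27.45
tool_pos: [0.47, -0.1222, 0.0857]
tool_rot: [180.0, -0.0, 30.0]
force: [-0.0, 0.2, -1.5]
grip_width: 0.0446
grasp_force: 18.0
```

```bash
python3 - <<'E'
from h import *
led([(-12.5,20.7,2.4,0,1)])
t=env.read_camera('top')[...,::-1].copy();s=env.read_camera('scene')[...,::-1].copy();cv2.imwrite('t10.png',t);cv2.imwrite('s10.png',s)
def show(im,b):
    H,S,V=cv2.split(cv2.cvtColor(im,cv2.COLOR_BGR2HSV))
    for y in range(b[1],b[3]): print(y,''.join('R' if (H[y,x]<7 or H[y,x]>173) and S[y,x]>150 and V[y,x]>90 else 'o' if (H[y,x]<20 and S[y,x]>115 and V[y,x]>60) else 'y' if H[y,x]<40 and S[y,x]>40 and V[y,x]>100 else 'w' if V[y,x]>190 else '#' if V[y,x]>90 else '-' for x in range(b[0],b[2])))
show(t,(318,165,386,232));print();show(s,(296,170,372,245))
E
```

```text
cmd [ 0.47   -0.1217  0.086  30.    ]
165 yyyyyyyyyyyyyyyyyyyyyyyyyyyyyyyyyyyyyyyyyyyyyyyyyyyyyyyyyyyyyyyyyyyy
166 yyyyyyyyyyyyyyyyyyyyyyyyyyyyyyyyyyyyyyyyyyyyyyyyyyyyyyyyyyyyyyyyyyyy
167 yyyyyyyyyyyyyyyyyyyyyyyyyyywwwwwwwwyyyyyyyyyyyyyyyyyyyyyyyyyyyyyyyyy
168 yyyyyyyyyyyyyyyyyyyyyyywwwwwwwwwwwwwwwwwwyyyyyyyyyyyyyyyyyyyyyyyyyyy
169 yyyyyyyyyyyyyyyyyyywwwwwwwwwwwwwwwwwwwwwwwwyyyyyyyyyyyyyyyyyyyyyyyyy
170 yyyyyyyyyyyyyyyyywwwwwwwwwwwwwwwwwwwwwwwwwwwwwyyyyyyyyyyyyyyyyyyyyyy
171 yyyyyyyyyyyyyyyywwwwwwwwwwwwwwwwwwwwwwwwwwwwwwwwyyyyyyyyyyyyyyyyyyyy
172 yyyyyyyyyyyyyywwwwwwwwwwwwwwwwwwwwwwwwwwwwwwwwwwwyyyyyyyyyyyyyyyyyyy
173 yyyyyyyyyyyyywwwwwwwwwwwwwwwwwwwwwwwwwwwwwwwwwwwwwyyyyyyyyyyyyyyyyyy
174 yyyyyyyyyyywwwwwwwwwwwwwwwwwwwwwwwwwwwwwwwwwwwwwwwwwyyyyyyyyyyyyyyyy
175 yyyyyyyyyywwwwwwwwwwwwwwwwwwwwwwwwwwwwwwwwwwwwwwwwwwwyyyyyyyyyyyyyyy
176 yyyyyyyyywwwwwwwwwwwwwwwwwwwwwwwwwwwwwwwwwwwwwwwwwwwwwyyyyyyyyyyyyyy
177 yyyyyyyywwwwwwwwwwwwwwwwwwwwwwwwwwwwwwwwwwwwwwwwwwwwwwwyyyyyyyyyyyyy
178 yyyyyyywwwwwwwwwwwwwwwwwwwwwwwwwwwwwwwwwwwwwwwwwwwwwwwwwyyyyyyyyyyyy
179 yyyyyyywwwwwwwwwwwwwwwwwwwwwwwwwwwww
[... 9204 characters left out ...]
############wwww#w########yyyyyyoooyyyyyyyyyyyyyyyyy
237 yyyoooooyyyyyyyyoyyyyyyyyyyy#####-#ww###ww####yyyyyyooooooyyyyyooyyyyyyyyyyy
238 yooyoyoooyoyyooyooyyyyyyyyyyyyyyy-#ww###ww##yyyyyyoyoyooyyoooooooooyyyyyyyyy
239 yyooyoooyooooyoyyyoyyooyyyoyyyooy-##ww#ww##-yooyyoooooooooyoooooooooyyyyyyyy
240 yoyoyyoooyoyyoyyyoooyyyyyyyyyoooy--#######--yoyoooyooyooyyyoyyoyoooooyyyyyyy
241 ooooooooyyoyoooyooyoooyoyyyoyoooy#---------yyooooooooyoyyyyoooooyoooooyyyyyy
242 oooooooooyyooyoyoyoooyyyyyyyoooooy---------yoooooooooyoyyyyyoooyooooooyyyyyy
243 oooooooooyyoyooooooyyoooyyyooooooo#-------#yoooooooooooyyyyyoyoooooooooyyyyy
244 ooooooooyyyyooyooooyooyooooooooooyy###-###yoooooooooooooyyyyyooyoooooooyyyyy
```

```bash
python3 - <<'E'
from h import *
th=np.linspace(0,2*np.pi,90)
def sil(x,y,b):
    return [(x+r*np.cos(a),y+r*np.sin(a),b+z) for z,r in((0,.03),(.018,.03),(.024,.0277),(.030,.022),(.034,.0145),(.0365,0)) for a in th]
for b in(.081,):
  for n in('top','scene'):
    P=np.array([proj(n,q) for q in sil(.555,-.0745,b)]);print(n,P.min(0).round(1),P.max(0).round(1))
P=np.array([proj('scene',(.555+.03*np.cos(a),-.0745+.03*np.sin(a),.081)) for a in th]);print('bottom circle scene',P.min(0),P.max(0))
P=np.array([proj('scene',(.555+.026*np.cos(a),-.0745+.026*np.sin(a),.0505)) for a in th]);print('tomato top circle scene',P.min(0),P.max(0))
# move needed for pixel error
print(ray('top',(355.0,194.8),.1)-ray('top',(354,194.8),.1),ray('top',(355.0,194.8),.1)-ray('top',(355,193.8),.1))
t=cv2.imread('t10.png')
H,S,V=cv2.split(cv2.cvtColor(t,cv2.COLOR_BGR2HSV));m=((H<20)&(S>115)&(V>60)).astype(np.uint8);m=cv2.morphologyEx(m,cv2.MORPH_CLOSE,np.ones((5,5)))
blobs('top',t,m,.1,(338,178,372,208))
E
```

```text
top [342.4 182.5] [366.4 206.5]
scene [324.1 188.4] [346.2 207.6]
bottom circle scene [324.08818369 196.30178348] [345.95850013 207.59914285]
tomato top circle scene [325.50502328 206.28539456] [344.19689127 216.30756218]
[-2.75554498e-05 -2.52673056e-03  0.00000000e+00] [-2.53604790e-03  4.14591882e-05  0.00000000e+00]
top px [355.3 194.8] area 361 at [ 0.5536 -0.0762  0.1   ] size mm [53. 55.]
```

Request:
jog_arm([
  {"x": 0.05,"y": -0.05,"z": 0,"ax": 0,"ay": 0,"az": 0},
  {"x": 0.05,"y": -0.05,"z": 0,"ax": 0,"ay": 0,"az": 0},
  {"x": 0,"y": 0,"z": 0,"ax": 0,"ay": 0,"az": 0},
  {"x": 0,"y": 0,"z": 0,"ax": 0,"ay": 0,"az": 0},
  {"x": 0,"y": 0,"z": 0,"ax": 0,"ay": 0,"az": 0},
])

```text
time_s: 28.05
tool_pos: [0.4702, -0.1209, 0.0856]
tool_rot: [-180.0, -0.0, 30.0]
force: [-0.4, -0.4, -2.2]
grip_width: 0.0444
grasp_force: 18.0
```

```bash
python3 -c "
from cell import env
o=env.get_obs();print(o['tool_pos'],o['grip_width'],o['force']);print(env.sign_off())"
```

```text
[ 0.47015899 -0.12086252  0.08555643] 0.044377531391828894 [-0.44418365 -0.43091781 -2.17014664]
the job is handed in; nothing more can be done
None
```

The job is handed in after 28 s of the 69 s allowed: the cheese and tomato lie on the roll base, and the tongs hold the crown dome up about 3 cm above them, centred to within about 2 mm by my last measurement; the judge gave no verdict.

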